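# Find the mallets with loose handles and tag the repair tray

## Task

Wiggle the handle of each mallet in the rack from side to side to feel whether it is loose in its head, and sort them: stand the ones with a loose handle on the floor of the blue tray and the sound ones on the floor of the green tray. Once all are sorted, squeeze the red spring clip open and clip it upright and square over the top edge of the blue tray's yellow tab as the do-not-use mark. Leave the other things on the bench alone.

Things in the scene. Friction and masses are not known exactly. Their poses are not given: they have to be found in the camera images.
- rack: Wooden rack fixed to the bench, 112 (x) x 362 (y) x 60 mm, origin at the centre of its underside. Five slots along its y, at -140, -70, 0, 70, 140 mm; each holds one mallet head upright with 1 mm room each side, one may be empty. Slot floor 10 mm above the bench; dividers 12 mm thick, 60 mm high; lips front and back 28 mm high.
- repair_tray: Blue open tray for loose mallets, fixed, left or right; origin under its centre, axes level. 88 (x) x 290 (y) mm outside, 76 x 278 inside, walls 6 mm thick, 40 mm deep, all canted 0.17 rad down towards its -x side (the robot); middle of the inner floor 14 mm above the bench, top of its walls 40 to 55 mm up. Takes three mallets in a row, 92 mm apart, heads lengthwise along y. Yellow tab behind it.
- sound_tray: Green open tray for sound mallets, fixed, on the other side; the same size and cant as the blue one, without a tab. In either canted tray a loose handle flops downhill on its own; lifted by a loose handle, the head hangs plumb and settles flat on the canted floor as it is set down.
- tab_top (a point): Middle of the top edge of the upright yellow tab at the +x side of the blue tray, 50 mm from the tray's middle: a plate 8 mm thick (tray's x) and 80 mm wide (tray's y), its top 115 mm above the bench. Axes as the tray's.
- clip: Red spring clip standing loose on its jaws, z up, 49 (x) x 44 (y) x 86 mm, 0.12 kg, origin at the centre of its underside (moves with the -x half). Hinge pin along y, 42 mm up. Above it two flat thumb plates, 34 mm wide, spread apart along x. Pressed together along x until parallel (28 mm over their outsides, about 15 N) they open the jaws below to about 20 mm; let go, the jaws shut.
- clip_pivot (a point): Middle of the clip's hinge pin. The thumb plates reach 6 to 44 mm above it, the jaws 40 mm below it (42 when shut); the rubber pads are the lowest 14 mm of the jaws and lie flat on a plate 8 mm thick.
- clip_jaw (a joint): Opening angle of the clip: 0 shut, 0.5 rad wide open (plates parallel), about 0.21 when it bites on an 8 mm plate.
- mallet_1: Mallet 1, may be absent; all look alike, 0.47 kg. Stands on its head, handle up. Pale wood head with black ends, 80 (x) x 56 (y) x 60 mm; round handle 26 mm thick from the head's top to 166 mm above the underside, red band at 130 to 150 mm. Origin at the centre of the head's underside (shows the head, not the handle). Handle sound or loose; only trying tells, 2 or 3 are loose.
- mallet_1_top (a point): Centre of the handle's top end. A loose handle rocks up to 0.2 rad to either side along the mallet's y, about the top of the head, pushed with hardly any force (under 0.5 N), and leans or falls to that side when let go. A sound one gives only by the head's slack in the slot, under 8 mm either way at the band, then stands firm.
- mallet_2: Mallet 2, may be absent; all look alike, 0.47 kg. Stands on its head, handle up. Pale wood head with black ends, 80 (x) x 56 (y) x 60 mm; round handle 26 mm thick from the head's top to 166 mm above the underside, red band at 130 to 150 mm. Origin at the centre of the head's underside (shows the head, not the handle). Handle sound or loose; only trying tells, 2 or 3 are loose.
- mallet_2_top (a point): Centre of the handle's top end. A loose handle rocks up to 0.2 rad to either side along the mallet's y, about the top of the head, pushed with hardly any force (under 0.5 N), and leans or falls to that side when let go. A sound one gives only by the head's slack in the slot, under 8 mm either way at the band, then stands firm.
- mallet_3: Mallet 3, may be absent; all look alike, 0.47 kg. Stands on its head, handle up. Pale wood head with black ends, 80 (x) x 56 (y) x 60 mm; round handle 26 mm thick from the head's top to 166 mm above the underside, red band at 130 to 150 mm. Origin at the centre of the head's underside (shows the head, not the handle). Handle sound or loose; only trying tells, 2 or 3 are loose.
- mallet_3_top (a point): Centre of the handle's top end. A loose handle rocks up to 0.2 rad to either side along the mallet's y, about the top of the head, pushed with hardly any force (under 0.5 N), and leans or falls to that side when let go. A sound one gives only by the head's slack in the slot, under 8 mm either way at the band, then stands firm.
- mallet_4: Mallet 4, may be absent; all look alike, 0.47 kg. Stands on its head, handle up. Pale wood head with black ends, 80 (x) x 56 (y) x 60 mm; round handle 26 mm thick from the head's top to 166 mm above the underside, red band at 130 to 150 mm. Origin at the centre of the head's underside (shows the head, not the handle). Handle sound or loose; only trying tells, 2 or 3 are loose.
- mallet_4_top (a point): Centre of the handle's top end. A loose handle rocks up to 0.2 rad to either side along the mallet's y, about the top of the head, pushed with hardly any force (under 0.5 N), and leans or falls to that side when let go. A sound one gives only by the head's slack in the slot, under 8 mm either way at the band, then stands firm.
- mallet_5: Mallet 5, may be absent; all look alike, 0.47 kg. Stands on its head, handle up. Pale wood head with black ends, 80 (x) x 56 (y) x 60 mm; round handle 26 mm thick from the head's top to 166 mm above the underside, red band at 130 to 150 mm. Origin at the centre of the head's underside (shows the head, not the handle). Handle sound or loose; only trying tells, 2 or 3 are loose.
- mallet_5_top (a point): Centre of the handle's top end. A loose handle rocks up to 0.2 rad to either side along the mallet's y, about the top of the head, pushed with hardly any force (under 0.5 N), and leans or falls to that side when let go. A sound one gives only by the head's slack in the slot, under 8 mm either way at the band, then stands firm.
- nail_box: Cardboard box, 50 x 85 x 42 mm, a bystander; origin under its centre.
- tape_measure: Black tape measure, 44 x 90 x 69 mm, a bystander; origin under its centre.
- spray_bottle: White bottle with an orange cap, 42 mm across, 128 mm high, a bystander; origin under its centre.
There are look-alikes about, which are no part of the job. Of the things that look like the clip, take the one that is farthest from the robot's base at the start.

How it is judged:
On the way, in this order (a step that is already met when the one before it is completed fails the run):
1. every mallet stands let go in its tray: blue with its handle leaning by the play in its head, green with its handle straight in its head (((x of mallet_1 in the frame of repair_tray between -0.045 and 0.045 m and y of mallet_1 in the frame of repair_tray between -0.145 and 0.145 m and z of mallet_1 in the frame of repair_tray between 0 and 0.04 m and angle between mallet_1's own z axis and vertical below 0.35 rad and contact force between mallet_1 and the fingers below 0.5 N and (y of mallet_1_top in the frame of mallet_1 above 0.012 m or y of mallet_1_top in the frame of mallet_1 below -0.012 m)) or (x of mallet_1 in the frame of sound_tray between -0.045 and 0.045 m and y of mallet_1 in the frame of sound_tray between -0.145 and 0.145 m and z of mallet_1 in the frame of sound_tray between 0 and 0.04 m and angle between mallet_1's own z axis and vertical below 0.35 rad and contact force between mallet_1 and the fingers below 0.5 N and y of mallet_1_top in the frame of mallet_1 between -0.007 and 0.007 m)) and ((x of mallet_2 in the frame of repair_tray between -0.045 and 0.045 m and y of mallet_2 in the frame of repair_tray between -0.145 and 0.145 m and z of mallet_2 in the frame of repair_tray between 0 and 0.04 m and angle between mallet_2's own z axis and vertical below 0.35 rad and contact force between mallet_2 and the fingers below 0.5 N and (y of mallet_2_top in the frame of mallet_2 above 0.012 m or y of mallet_2_top in the frame of mallet_2 below -0.012 m)) or (x of mallet_2 in the frame of sound_tray between -0.045 and 0.045 m and y of mallet_2 in the frame of sound_tray between -0.145 and 0.145 m and z of mallet_2 in the frame of sound_tray between 0 and 0.04 m and angle between mallet_2's own z axis and vertical below 0.35 rad and contact force between mallet_2 and the fingers below 0.5 N and y of mallet_2_top in the frame of mallet_2 between -0.007 and 0.007 m)) and ((x of mallet_3 in the frame of repair_tray between -0.045 and 0.045 m and y of mallet_3 in the frame of repair_tray between -0.145 and 0.145 m and z of mallet_3 in the frame of repair_tray between 0 and 0.04 m and angle between mallet_3's own z axis and vertical below 0.35 rad and contact force between mallet_3 and the fingers below 0.5 N and (y of mallet_3_top in the frame of mallet_3 above 0.012 m or y of mallet_3_top in the frame of mallet_3 below -0.012 m)) or (x of mallet_3 in the frame of sound_tray between -0.045 and 0.045 m and y of mallet_3 in the frame of sound_tray between -0.145 and 0.145 m and z of mallet_3 in the frame of sound_tray between 0 and 0.04 m and angle between mallet_3's own z axis and vertical below 0.35 rad and contact force between mallet_3 and the fingers below 0.5 N and y of mallet_3_top in the frame of mallet_3 between -0.007 and 0.007 m)) and ((x of mallet_4 in the frame of repair_tray between -0.045 and 0.045 m and y of mallet_4 in the frame of repair_tray between -0.145 and 0.145 m and z of mallet_4 in the frame of repair_tray between 0 and 0.04 m and angle between mallet_4's own z axis and vertical below 0.35 rad and contact force between mallet_4 and the fingers below 0.5 N and (y of mallet_4_top in the frame of mallet_4 above 0.012 m or y of mallet_4_top in the frame of mallet_4 below -0.012 m)) or (x of mallet_4 in the frame of sound_tray between -0.045 and 0.045 m and y of mallet_4 in the frame of sound_tray between -0.145 and 0.145 m and z of mallet_4 in the frame of sound_tray between 0 and 0.04 m and angle between mallet_4's own z axis and vertical below 0.35 rad and contact force between mallet_4 and the fingers below 0.5 N and y of mallet_4_top in the frame of mallet_4 between -0.007 and 0.007 m)) and ((x of mallet_5 in the frame of repair_tray between -0.045 and 0.045 m and y of mallet_5 in the frame of repair_tray between -0.145 and 0.145 m and z of mallet_5 in the frame of repair_tray between 0 and 0.04 m and angle between mallet_5's own z axis and vertical below 0.35 rad and contact force between mallet_5 and the fingers below 0.5 N and (y of mallet_5_top in the frame of mallet_5 above 0.012 m or y of mallet_5_top in the frame of mallet_5 below -0.012 m)) or (x of mallet_5 in the frame of sound_tray between -0.045 and 0.045 m and y of mallet_5 in the frame of sound_tray between -0.145 and 0.145 m and z of mallet_5 in the frame of sound_tray between 0 and 0.04 m and angle between mallet_5's own z axis and vertical below 0.35 rad and contact force between mallet_5 and the fingers below 0.5 N and y of mallet_5_top in the frame of mallet_5 between -0.007 and 0.007 m))), for 0.2 s.
2. the clip bites on the yellow tab, let go (x of clip_pivot in the frame of tab_top between -0.012 and 0.012 m and y of clip_pivot in the frame of tab_top between -0.045 and 0.045 m and z of clip_pivot in the frame of tab_top between -0.005 and 0.032 m and value of joint clip_jaw between 0.12 and 0.35 rad and angle between the x axis of clip and the x axis of repair_tray, either way round below 0.4 rad and angle between clip's own z axis and vertical below 0.4 rad and contact force between clip and the fingers below 0.3 N and linear speed of clip below 0.03 m/s), for 0.2 s.
At the end, for the whole second after the job is handed in: Each mallet stands in the right tray (within the walls, tilt < 0.35 rad): blue if its handle leans in its head (over 12 mm at the top), green if not (under 7 mm); the clip bites on the tab (pin -5 to 32 mm above its top edge, opening 0.12 to 0.35, tilt and skew < 0.4 rad); all let go, at rest (all of step 1 and all of step 2 and linear speed of each of mallet_1, mallet_2, mallet_3, mallet_4, mallet_5 below 0.03 m/s); the robot touches nothing.
It fails at once if a bystander (nail box, tape measure, white bottle) is moved more than 40 mm (distance of any of nail_box, tape_measure, spray_bottle from where it was at the start of the episode above 0.04 m).
Of mallet_1, mallet_2, mallet_3, mallet_4, mallet_5 only 4 to 5 are there at a start; the rules pass over those that are not, and their reading is None.
At some moment in a run one of clip may be knocked a few centimetres aside while the robot is not near it.
It also fails if it takes over 200 s, if anything falls off the work surface, if the arm or the gripper's body presses on something with over 40 N, if the wrist force passes 120 N, or if a joint passes its speed limit or range.

## Robot

A 6-joint arm with a two-finger parallel gripper is mounted at the origin on a cart in front of the work surface, level with it; the furniture and walls round the work are solid. World frame = base frame: x ahead of the robot, y to its left, z up, the work surface at z = 0. Lengths are in m, angles in rad, forces in N, time in s.
With the tool pointing down it reaches from about 0.25 to 0.775 m from the base axis. Payload 4 kg.
Tool frame: the origin (TCP) lies at the centre of the arm's flange, where the gripper is bolted on; the fingertips stand 199 mm ahead of it and the grasp point (between the pads) lies 180 mm ahead of it (robot.tcp_to_tips is the distance from the TCP to the fingertips, in m); z points along the fingers, y is the line along which they close (so a half turn about z gives the same grasp; the last joint's range is limited). The gripper opens to 94 mm and grips with 3 to 60 N. Pads are 16 mm wide; open, the fingers measure 119 mm over their backs; the gripper's body (75 mm by 177 mm) begins 78 mm behind the grasp point.
Start: joints at [-0.103, 0.087, 1.371, -0, 1.684, -0.103], TCP at [0.55, -0, 0.405] pointing down, gripper open.
Joint ranges: [-3.1, 3.1], [-0.76, 2.03], [0.27, 2.55], [-1.08, 4.22], [0.17, 2.65], [-2.57, 2.57]. Speed limits (rad/s): [2.79, 2.79, 3.14, 3.14, 3.14, 3.14].

## Interface

Orientations are given as [roll, pitch, yaw] about the fixed x, y, z axes, in that order (R = Rz(yaw) Ry(pitch) Rx(roll)).
In Python, from bench import telemetry, snapshot, ticket, robot gives the robot as it stands.
- The arm moves only by the tool apply_moves, never from a script. Its argument "moves" is a list that holds one entry, the list of rows, each a list of 5 numbers: the shift along the tool's x, y, z in units of 50 mm (1.0 is 50 mm), then the turn about the tool's z in units of 10 degrees (1.0 is 10 degrees), then the closure, from 0 (fully open) to 1 (shut). A call has 1 to 10 rows; each row is the pose to reach, as a shift and turn from the pose commanded when the call began, along the tool's axes at that moment; what a row does not reach only later rows make up. A row lasts 1/8 s, in which the tool goes at most 62.5 mm and 10.7 degrees, less where a joint would pass 70% of its speed; a pose out of reach is approached as far as the arm can. A call with a gripper value outside its range is refused whole. The fingers move at their own pace and stop on an object; the grip force is fixed at half the most. Time passes only in rows, so rows that repeat a pose let the fingers close. It gives the time, the measured TCP pose, the force, the opening and the grip force at its end, in the units of the state.
- telemetry.get_obs(): the state, without advancing time (a new reading comes with each control period).
- snapshot(name): name is "scene" or "top"; returns a dict with "image" (420x560x3 uint8, red, green, blue), "fovy" (degrees; the focal length in pixels is half the picture's height over the tangent of half this angle, whatever the lens; pixels are square), "cx", "cy" (the principal point, pixels), "R" (3x3) and "t" (3): a world point X has camera coordinates R X + t. Camera axes: x right, y down, z forward; pixel columns grow to the right and rows downward; lengths in m; the calibration is good to about 2 mm. A picture is of the moment at which its call begins. There is no depth.
- ticket.close_job(): hands the job in; it is judged then, once.
The state is a dict: "time": time; "joint_positions": joint angles; "qvel": joint speeds; "joint_torque": joint torques, N m; "tool_pos": TCP position; "ee_rot": TCP orientation; "wrist_force": force on the tool from outside, world axes, zero at the start; "wrist_torque": the same for the moment, N m; "width": finger opening in m; "finger_force": force on a finger pad.
Only numpy, scipy, OpenCV 4.12 (cv2) and the standard library are available. Lean on these libraries where they do the work, as an engineer would, in place of code of your own. Each camera call takes 0.05 s, during which the arm holds its last target. There are 200 camera calls.

## Working session

There is one attempt and no reset: what is moved stays moved. The work goes in short steps, Python scripts to look and compute and a tool call to move; the robot and the scene stay as the last step left them, time stands still between calls to the robot, and variables do not carry over. Pictures are saved under pics/ and viewed, at most 14 in all, crops included, and the job is handed in when it is done.

Besides the shell and the picture viewer there is one more tool, called after "Call:" as name(argument=value, ...), one argument or row to a line, values as JSON. apply_moves: Moves the arm, as the interface text tells. Its arguments: {"type":"object","properties":{"moves":{"type":"array","items":{"type":"array","items":{"type":"array","items":{"type":"number"}}}}},"required":["moves"]}

```bash
mkdir -p pics; cat > h.py <<'E'
import numpy as np, cv2
from bench import telemetry, snapshot, ticket, robot
def shot(name,file=None):
    s=snapshot(name); s['R']=np.array(s['R']);s['t']=np.array(s['t'])
    s['f']=s['image'].shape[0]/2/np.tan(np.radians(s['fovy'])/2)
    if file: cv2.imwrite('pics/'+file,cv2.cvtColor(np.array(s['image']),cv2.COLOR_RGB2BGR))
    return s
def ray(s,u,v):
    d=s['R'].T@np.array([(u-s['cx'])/s['f'],(v-s['cy'])/s['f'],1]); c=-s['R'].T@s['t']
    return c,d
def onz(s,u,v,z):
    c,d=ray(s,u,v); return c+d*(z-c[2])/d[2]
def proj(s,X):
    p=s['R']@np.array(X)+s['t']; return s['f']*p[:2]/p[2]+[s['cx'],s['cy']]
E
python3 - <<'E'
from h import *
for n in('scene','top'):
    s=shot(n,n+'0.png'); print(n,s['fovy'],s['cx'],s['cy'],-s['R'].T@s['t'],s['R'].round(3).tolist())
print(telemetry.get_obs())
E
```

```text
scene 56.70527686014249 277.7233319622382 208.81940096165715 [-0.46484312 -0.49608059  0.86327841] [[0.479, -0.877, 0.025], [-0.505, -0.299, -0.81], [0.718, 0.376, -0.586]]
top 49.95812339272262 275.0919875067633 211.47534276988267 [-0.55401806  0.08201811  1.46676818] [[-0.079, -0.997, 0.009], [-0.794, 0.058, -0.605], [0.603, -0.055, -0.796]]
{'time': 0.1, 'joint_positions': array([-1.03130850e-01,  8.78940965e-02,  1.37209649e+00, -4.66630384e-05,
        1.68363293e+00, -1.03110202e-01]), 'qvel': array([ 0.00048753, -0.00139488, -0.00354281, -0.00022681, -0.00092896,
       -0.00074073]), 'joint_torque': array([ 2.25695316e-03, -3.41256917e+01, -3.03301656e+01,  7.19034858e-02,
        3.05556308e-02, -9.49158243e-05]), 'tool_pos': array([ 5.49896226e-01, -1.79051754e-05,  4.03617095e-01]), 'ee_rot': array([-3.13956781e+00, -1.62900969e-04,  1.57077031e+00]), 'wrist_force': array([-0.084928  ,  0.36238707, -0.93484458]), 'wrist_torque': array([-0.00897432, -0.00754939, -0.00804111]), 'finger_force': 0.0, 'width': 0.09398964895369345}
```

View pics/scene0.png

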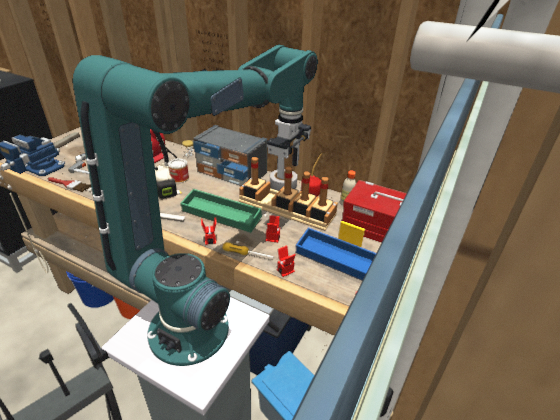

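View pics/top0.png

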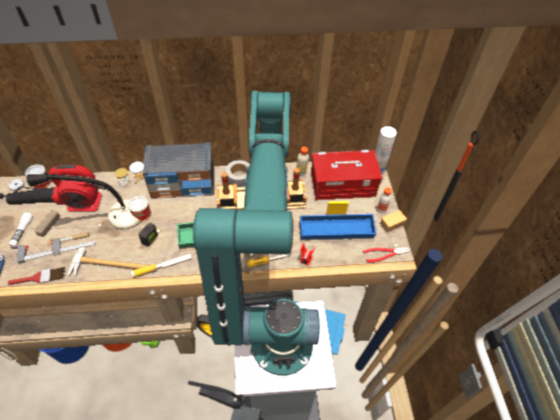

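The four mallets stand at about (254,175), (289,185), (306,190) and (324,195) in the scene picture. The green tray is at (220,210) and the blue tray at (337,255) with its tab at (350,233). The red clip-like things are at (209,232), (273,229), (286,262) and possibly (315,185), so I'll take a close crop.

```bash
python3 - <<'E'
import cv2
from h import *
im=cv2.imread('pics/scene0.png')[145:290,175:385]
cv2.imwrite('pics/crop1.png',cv2.resize(im,None,fx=3.8,fy=3.8,interpolation=cv2.INTER_CUBIC))
s=shot('scene')
for u,v in [(209,242),(273,240),(286,274),(315,195)]:
    p=onz(s,u,v,0);print(u,v,p.round(3),np.hypot(*p[:2]).round(3))
E
```

```text
209 242 [ 0.308  0.165 -0.   ] 0.35
273 240 [ 0.426 -0.016 -0.   ] 0.426
286 274 [ 0.306 -0.129 -0.   ] 0.332
315 195 [ 0.752 -0.026  0.   ] 0.753
```

View pics/crop1.png

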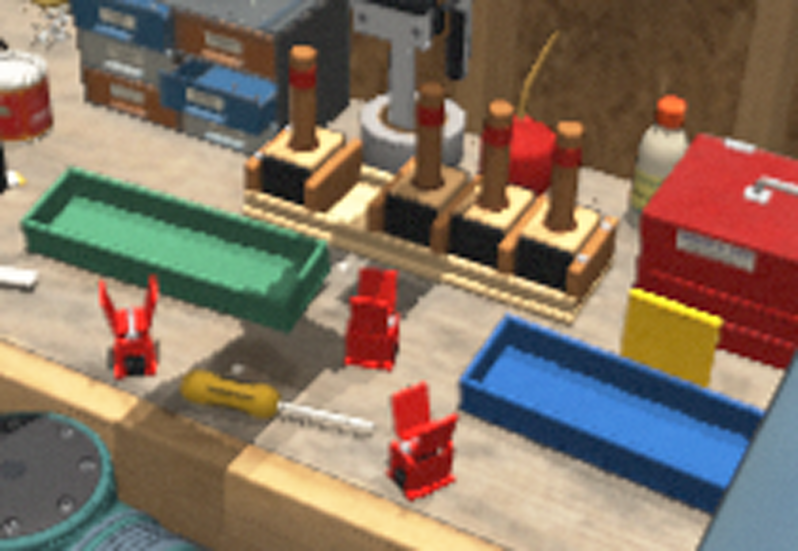

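The clip-like things are (208,232), (273,229) and (286,262). The one at (273,229) is about 0.43 m from the base and the others about 0.35 m, so it is the clip. The crop shows it standing upright on its jaws. The red pot by the rack is round and not a clip. Mallets are in four slots, and the second from the left is empty.

```bash
cat >> h.py <<'E'
def hsv(s): return cv2.cvtColor(np.ascontiguousarray(s['image']),cv2.COLOR_RGB2HSV)
def mask(s,lo,hi): return cv2.inRange(hsv(s),np.array(lo),np.array(hi))
def blobs(m,amin=15):
    n,l,st,c=cv2.connectedComponentsWithStats(m)
    return [(st[i].tolist(),c[i].round(1).tolist(),(l==i).astype(np.uint8)) for i in range(1,n) if st[i][4]>=amin]
def quad(b,eps=3):
    c=max(cv2.findContours(b,cv2.RETR_EXTERNAL,cv2.CHAIN_APPROX_NONE)[0],key=cv2.contourArea)
    return cv2.approxPolyDP(cv2.convexHull(c),eps,True)[:,0].tolist()
E
python3 - <<'E'
from h import *
for n in('scene','top'):
    s=shot(n); print('==',n)
    for k,lo,hi in (('green',(60,80,40),(85,255,255)),('blue',(104,160,60),(118,255,255)),('yellow',(24,180,120),(32,255,255))):
        for st,c,b in blobs(mask(s,lo,hi),60):
            if 150<c[0]<410 and 150<c[1]<280: print(k,st,c,quad(b,2))
    m=mask(s,(0,150,60),(4,255,255))|mask(s,(172,150,60),(180,255,255))
    for st,c,b in blobs(m,8):
        if 180<c[0]<420 and 140<c[1]<285: print('red',st,c,onz(s,*c,.15).round(3))
E
```

```text
== scene
green [181, 190, 81, 42, 1809] [221.8, 209.9] [[181, 203], [191, 191], [196, 190], [259, 208], [261, 216], [251, 231], [183, 210]]
blue [297, 229, 78, 51, 1913] [335.0, 253.0] [[297, 244], [310, 229], [374, 254], [362, 279], [297, 252]]
red [251, 163, 7, 5, 27] [253.9, 165.3] [0.605 0.168 0.15 ]
red [171, 168, 17, 13, 110] [180.2, 174.3] [0.416 0.357 0.15 ]
red [285, 173, 7, 5, 28] [288.0, 175.2] [0.607 0.028 0.15 ]
red [302, 176, 26, 20, 255] [314.4, 184.8] [ 0.597 -0.08   0.15 ]
red [342, 180, 64, 62, 2125] [371.6, 209.0] [ 0.56  -0.295  0.15 ]
red [265, 216, 15, 27, 301] [272.8, 229.3] [ 0.313 -0.075  0.15 ]
red [201, 218, 16, 27, 176] [209.3, 232.0] [0.21  0.076 0.15 ]
red [277, 246, 18, 31, 346] [285.4, 261.5] [ 0.212 -0.17   0.15 ]
== top
green [178, 223, 18, 24, 372] [186.2, 234.5] [[194, 223], [195, 245], [180, 246], [178, 225]]
blue [301, 215, 74, 23, 1507] [336.7, 226.1] [[371, 215], [374, 233], [370, 236], [302, 237], [302, 217]]
red [312, 150, 70, 50, 2678] [345.1, 174.7] [ 0.603 -0.297  0.15 ]
red [294, 175, 5, 3, 8] [296.0, 176.2] [ 0.609 -0.104  0.15 ]
red [223, 179, 5, 3, 11] [225.1, 180.2] [0.608 0.172 0.15 ]
red [301, 244, 13, 21, 134] [305.6, 255.0] [ 0.248 -0.098  0.15 ]
red [364, 248, 31, 14, 130] [379.6, 253.9] [ 0.234 -0.352  0.15 ]
```

```bash
python3 - <<'E'
from h import *
s=shot('scene');t=shot('top')
print('green',[onz(s,*p).round(3).tolist() for p in((192,191,.055),(196,190,.055),(259,208,.055),(261,211,.055),(181,203,.04))])
print('blue top',[onz(t,*p).round(3).tolist() for p in((302,217,.055),(300.5,217,.055),(371,215,.055),(374,233,.04),(302,237,.0),(370,236,0))])
print('blue sc',[onz(s,*p).round(3).tolist() for p in((310,229,.055),(297,244,.04))])
for n,q in(('scene',s),('top',t)):
    for st,c,b in blobs(mask(q,(22,150,90),(34,255,255)),25):
        if 300<c[0]<410 and 190<c[1]<260: print(n,st,c,quad(b,1.5),[onz(q,*p,.115).round(3).tolist()[:2] for p in quad(b,1.5)])
# predicted tray corners for blue, green given centre guess
E
python3 - <<'E'
import cv2,sys
sys.path.insert(0,'.')
im=cv2.imread('pics/top0.png')[150:275,170:400]
cv2.imwrite('pics/crop2.png',cv2.resize(im,None,fx=3.4,fy=3.4,interpolation=cv2.INTER_CUBIC))
E
```

```text
green [[0.462, 0.354, 0.055], [0.475, 0.345, 0.055], [0.496, 0.082, 0.055], [0.485, 0.067, 0.055], [0.396, 0.353, 0.04]]
blue top [[0.48, -0.118, 0.055], [0.48, -0.112, 0.055], [0.47, -0.389, 0.055], [0.394, -0.388, 0.04], [0.423, -0.115, 0.0], [0.408, -0.382, 0.0]]
blue sc [[0.48, -0.125, 0.055], [0.406, -0.114, 0.04]]
scene [339, 221, 26, 26, 415] [351.1, 233.0] [[341, 221], [364, 229], [360, 246], [339, 238]] [[0.497, -0.22], [0.495, -0.297], [0.412, -0.312], [0.415, -0.246]]
top [328, 201, 20, 12, 170] [337.1, 206.5] [[347, 202], [343, 212], [329, 212], [329, 202]] [[0.494, -0.29], [0.448, -0.267], [0.452, -0.214], [0.499, -0.221]]
```

View pics/crop2.png

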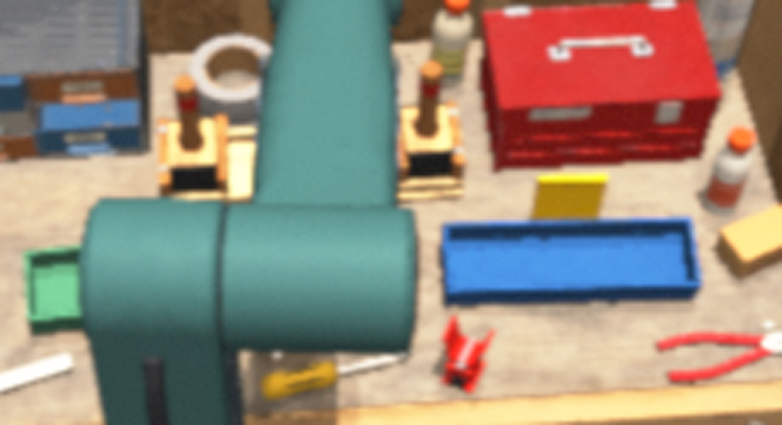

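The top crop shows the blue tray whole (crop 445–695, 220–300) with its tab at (570,195). Green is partly hidden by the arm. Mallets at crop (190,130) and (430,120) match the scene. The picture-to-metre checks agree: slots are 70 mm apart at x≈0.616. I'll go to the rightmost mallet and wiggle it in the grip.

Call:
apply_moves(
  moves=[
    [[-1.1, 0.7, 0, 0, 0], [-2.14, 1.34, 0, 0, 0], [-2.14, 1.34, 0.2, 0, 0], [-2.14, 1.34, 0.9, 0, 0], [-2.14, 1.34, 1.46, 0, 0], [-2.14, 1.34, 1.46, 0, 0.5], [-2.14, 1.34, 1.46, 0, 1], [-2.14, 1.34, 1.46, 0, 1], [-2.14, 1.34, 1.46, 0, 1], [-2.14, 1.34, 1.46, 0, 1]],
  ],
)

```text
time: 1.6
tool_pos: [0.6171, -0.107, 0.3325]
ee_rot: [3.14, 0.0, 1.571]
wrist_force: [0.8, -0.2, 0.3]
width: 0.0472
finger_force: 0.0
```

Call:
apply_moves(
  moves=[
    [[0, 0, 0, 0, 1], [0, 0, 0, 0, 1], [0, 0, 0, 0, 1], [0, 0, 0, 0, 1]],
  ],
)

```text
time: 2.1
tool_pos: [0.6172, -0.107, 0.3318]
ee_rot: [3.141, 0.0, 1.571]
wrist_force: [2.2, -0.3, 0.2]
width: 0.0255
finger_force: 30.0
```

Call:
apply_moves(
  moves=[
    [[0.1, 0, 0, 0, 1], [0.2, 0, 0, 0, 1], [0.25, 0, 0, 0, 1], [0.25, 0, 0, 0, 1]],
  ],
)

```text
time: 2.6
tool_pos: [0.6172, -0.0956, 0.3319]
ee_rot: [3.14, 0.005, 1.57]
wrist_force: [2.0, -5.1, -0.5]
width: 0.0255
finger_force: 30.0
```

Call:
apply_moves(
  moves=[
    [[-0.15, 0, 0, 0, 1], [-0.35, 0, 0, 0, 1], [-0.5, 0, 0, 0, 1], [-0.5, 0, 0, 0, 1]],
  ],
)

```text
time: 3.1
tool_pos: [0.617, -0.1184, 0.3319]
ee_rot: [3.141, -0.005, 1.572]
wrist_force: [1.3, 4.9, 1.6]
width: 0.0255
finger_force: 30.0
```

Call:
apply_moves(
  moves=[
    [[0.25, 0, 0, 0, 1], [0.25, 0, 0, 0, 0.5], [0.25, 0, 0, 0, 0.5], [1.0, 0, 0, 0, 0.5], [1.63, 0, 0, 0, 0.5], [1.63, 0, 0, 0, 1], [1.63, 0, 0, 0, 1], [1.63, 0, 0, 0, 1], [1.63, 0, 0, 0, 1], [1.63, 0, 0, 0, 1]],
  ],
)

```text
time: 4.35
tool_pos: [0.6171, -0.0388, 0.3317]
ee_rot: [3.141, 0.001, 1.57]
wrist_force: [1.2, -0.6, -0.9]
width: 0.0256
finger_force: 30.0
```

Call:
apply_moves(
  moves=[
    [[0.1, 0, 0, 0, 1], [0.2, 0, 0, 0, 1], [0.25, 0, 0, 0, 1], [0.25, 0, 0, 0, 1]],
  ],
)

```text
time: 4.85
tool_pos: [0.6171, -0.0266, 0.3319]
ee_rot: [3.141, 0.004, 1.57]
wrist_force: [0.7, -4.7, -0.5]
width: 0.0253
finger_force: 30.0
```

Call:
apply_moves(
  moves=[
    [[-0.15, 0, 0, 0, 1], [-0.35, 0, 0, 0, 1], [-0.5, 0, 0, 0, 1], [-0.5, 0, 0, 0, 1]],
  ],
)

```text
time: 5.35
tool_pos: [0.6169, -0.0494, 0.3318]
ee_rot: [-3.141, -0.005, 1.572]
wrist_force: [0.7, 5.6, 2.2]
width: 0.0257
finger_force: 30.0
```

Call:
apply_moves(
  moves=[
    [[0.25, 0, 0, 0, 1], [0.25, 0, 0, 0, 0.5], [0.25, 0, 0, 0, 0.5], [1.0, 0, 0, 0, 0.5], [1.65, 0, 0, 0, 0.5], [1.65, 0, 0, 0, 1], [1.65, 0, 0, 0, 1], [1.65, 0, 0, 0, 1], [1.65, 0, 0, 0, 1], [1.65, 0, 0, 0, 1]],
  ],
)

```text
time: 6.6
tool_pos: [0.6172, 0.0312, 0.3317]
ee_rot: [3.141, 0.001, 1.57]
wrist_force: [1.4, -1.1, -2.1]
width: 0.0256
finger_force: 30.0
```

Call:
apply_moves(
  moves=[
    [[0.1, 0, 0, 0, 1], [0.2, 0, 0, 0, 1], [0.25, 0, 0, 0, 1], [0.25, 0, 0, 0, 1]],
  ],
)

```text
time: 7.1
tool_pos: [0.6172, 0.0405, 0.3325]
ee_rot: [3.141, 0.012, 1.567]
wrist_force: [0.7, -13.5, 1.8]
width: 0.0252
finger_force: 30.0
```

Call:
apply_moves(
  moves=[
    [[-0.15, 0, 0, 0, 1], [-0.35, 0, 0, 0, 1], [-0.5, 0, 0, 0, 1], [-0.5, 0, 0, 0, 1]],
  ],
)

```text
time: 7.6
tool_pos: [0.6168, 0.0227, 0.3324]
ee_rot: [3.141, -0.011, 1.574]
wrist_force: [-0.2, 10.0, 2.0]
width: 0.0258
finger_force: 30.0
```

Call:
apply_moves(
  moves=[
    [[0.25, 0, 0, 0, 1], [0.25, 0, 0, 0, 0.4], [0.25, 0, 0, 0, 0.4], [1.2, 0, 0, 0, 0.4], [2.2, 0, 0, 0, 0.4], [3.05, 0, 0, 0, 0.4], [3.05, 0, 0, 0, 1], [3.05, 0, 0, 0, 1], [3.05, 0, 0, 0, 1], [3.05, 0, 0, 0, 1]],
  ],
)

```text
time: 8.85
tool_pos: [0.6173, 0.1707, 0.3317]
ee_rot: [3.141, 0.0, 1.569]
wrist_force: [0.9, -0.1, 0.0]
width: 0.0255
finger_force: 30.0
```

Call:
apply_moves(
  moves=[
    [[0, 0, 0, 0, 1], [0.1, 0, 0, 0, 1], [0.2, 0, 0, 0, 1], [0.25, 0, 0, 0, 1], [0.25, 0, 0, 0, 1]],
  ],
)

```text
time: 9.48
tool_pos: [0.6174, 0.1799, 0.3327]
ee_rot: [3.141, 0.013, 1.566]
wrist_force: [-2.1, -16.3, 3.9]
width: 0.0256
finger_force: 30.0
```

Call:
apply_moves(
  moves=[
    [[-0.15, 0, 0, 0, 1], [-0.35, 0, 0, 0, 1], [-0.5, 0, 0, 0, 1], [-0.5, 0, 0, 0, 1]],
  ],
)

```text
time: 9.98
tool_pos: [0.6168, 0.1623, 0.3326]
ee_rot: [3.14, -0.01, 1.573]
wrist_force: [-0.1, 8.5, 1.2]
width: 0.0255
finger_force: 30.0
```

```bash
python3 - <<'E'
from h import *
s=shot('scene')
im=cv2.cvtColor(np.ascontiguousarray(s['image']),cv2.COLOR_RGB2BGR)[120:260,175:385]
cv2.imwrite('pics/crop3.png',cv2.resize(im,None,fx=3.8,fy=3.8,interpolation=cv2.INTER_CUBIC))
m=mask(s,(0,150,60),(4,255,255))|mask(s,(172,150,60),(180,255,255))
for st,c,b in blobs(m,8):
    if 230<c[0]<340 and 140<c[1]<250: print('red',st,c,onz(s,*c,.15).round(3))
E
```

```text
red [285, 173, 6, 5, 25] [287.6, 175.4] [0.605 0.028 0.15 ]
red [302, 175, 25, 21, 262] [313.8, 184.9] [ 0.596 -0.078  0.15 ]
red [266, 216, 14, 27, 289] [272.8, 229.3] [ 0.313 -0.075  0.15 ]
```

View pics/crop3.png

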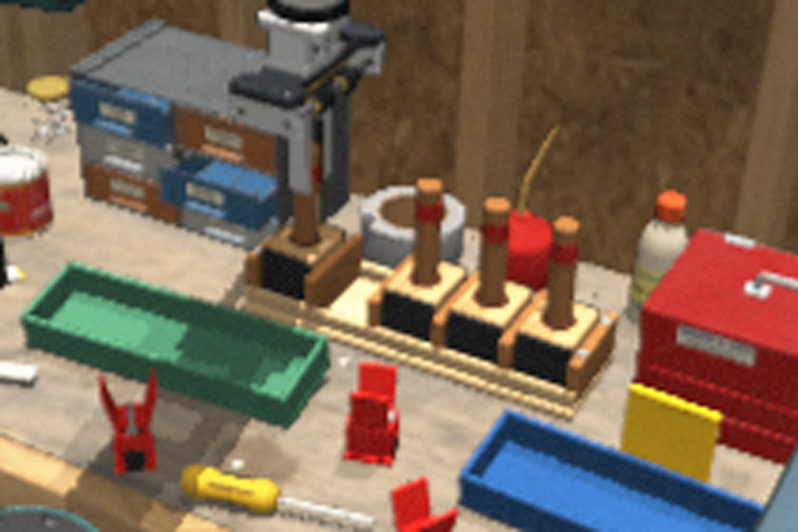

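The wiggles agree: slots −140 and −70 gave about 5 N at ±11.5 mm with free travel, so they are loose. Slots 0 and +140 pushed back at 9–16 N and deflected the arm, so they are sound. The crop shows the gripper on the leftmost mallet at (305,190) and the clip unmoved at (372,415). I'm lifting this sound one.

Call:
apply_moves(
  moves=[
    [[0.25, 0, 0, 0, 1], [0.25, 0, -0.5, 0, 1], [0.25, 0, -1.2, 0, 1], [0.25, 0, -2.0, 0, 1], [0.25, 0, -2.0, 0, 1]],
  ],
)

```text
time: 10.65
tool_pos: [0.6171, 0.1724, 0.4343]
ee_rot: [3.136, -0.001, 1.571]
wrist_force: [0.7, 0.3, -4.5]
width: 0.0252
finger_force: 30.0
```

```bash
python3 - <<'E'
from h import *
s=shot('top')
im=cv2.cvtColor(np.ascontiguousarray(s['image']),cv2.COLOR_RGB2BGR)[150:275,140:400]
cv2.imwrite('pics/crop4.png',cv2.resize(im,None,fx=3,fy=3,interpolation=cv2.INTER_CUBIC))
for n in('top',):
    for st,c,b in blobs(mask(s,(60,80,40),(85,255,255)),60):
        if 120<c[0]<410 and 180<c[1]<280: print(st,c,quad(b,1.5))
E
```

```text
[178, 224, 15, 23, 242] [183.5, 235.8] [[178, 224], [184, 224], [187, 227], [192, 245], [180, 246]]
[229, 233, 24, 9, 121] [241.7, 237.1] [[252, 233], [252, 238], [229, 241], [231, 237]]
```

View pics/crop4.png

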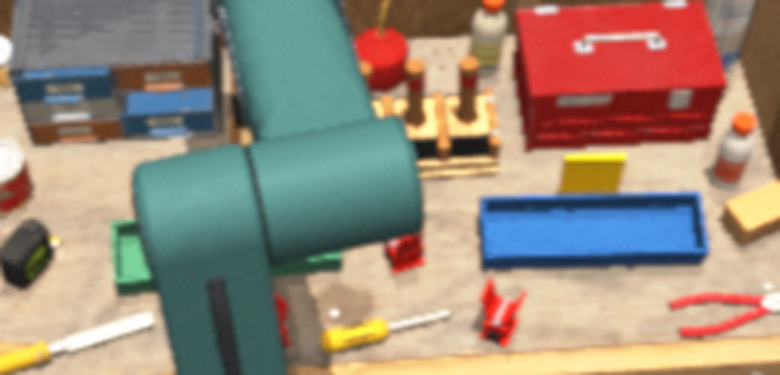

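The top crop shows green from about (178,224) to (253,238) in full pixels. I'll combine that with the scene view for its pose.

```bash
python3 - <<'E'
from h import *
s=shot('scene');t=shot('top')
print([onz(t,*p).round(3).tolist() for p in((177.5,223.5,.055),(180,246.5,0),(192,245.5,0),(229,241.5,0),(252,239,0),(252.5,232,.04))])
# model corners for guess
def corners(cx,cy,yaw):
    o=[]
    for a in(44,-44):
        for b in(145,-145):
            x=a*np.cos(.17)-34*np.sin(.17); z=.014+(a*np.sin(.17)+34*np.cos(.17))/1e3
            y=b
            o.append([cx+(x*np.cos(yaw)-y*np.sin(yaw))/1e3,cy+(x*np.sin(yaw)+y*np.cos(yaw))/1e3,z])
    return o
for g in((.445,.212,.07),(.442,-.254,-.035)):
    for n,q in(('scene',s),('top',t)):
        print(g,n,[proj(q,c).round(1).tolist() for c in corners(*g)])
E
```

```text
[[0.484, 0.363, 0.055], [0.414, 0.359, 0.0], [0.415, 0.313, 0.0], [0.423, 0.171, 0.0], [0.428, 0.081, 0.0], [0.433, 0.078, 0.04]]
(0.445, 0.212, 0.07) scene [[192.5, 189.3], [261.3, 209.5], [179.1, 204.4], [249.9, 226.6]]
(0.445, 0.212, 0.07) top [[178.4, 225.8], [253.6, 217.2], [179.5, 246.8], [256.5, 237.6]]
(0.442, -0.254, -0.035) scene [[306.6, 226.9], [391.4, 258.8], [293.9, 244.8], [381.4, 280.0]]
(0.442, -0.254, -0.035) top [[299.9, 216.1], [373.5, 213.9], [301.4, 236.7], [376.8, 234.3]]
```

Call:
apply_moves(
  moves=[
    [[0.3, -0.4, 0, 1, 1], [0.6, -0.8, 0, 2, 1], [0.9, -1.2, 0, 3, 1], [1.1, -1.6, 0, 4, 1], [1.3, -2.0, 0, 5, 1], [1.5, -2.4, 0, 6, 1], [1.7, -2.8, 0, 7, 1], [1.9, -3.2, 0, 8, 1], [2.02, -3.42, 0, 8.7, 1], [2.02, -3.42, 0, 8.7, 1]],
  ],
)

```text
time: 12.05
tool_pos: [0.4452, 0.2733, 0.4289]
ee_rot: [3.14, 0.005, 0.055]
wrist_force: [0.4, 0.5, -5.0]
width: 0.0257
finger_force: 30.0
```

```bash
python3 - <<'E'
from h import *
o=telemetry.get_obs();print(o['joint_positions'].round(2),o['tool_pos'].round(4),o['ee_rot'].round(3))
s=shot('scene')
im=cv2.cvtColor(np.ascontiguousarray(s['image']),cv2.COLOR_RGB2BGR)[120:260,165:325]
cv2.imwrite('pics/crop5.png',cv2.resize(im,None,fx=4.2,fy=4.2,interpolation=cv2.INTER_CUBIC))
E
```

```text
[ 0.44  0.02  1.39 -0.    1.73  1.96] [0.4452 0.2733 0.4289] [3.14  0.005 0.055]
```

View pics/crop5.png

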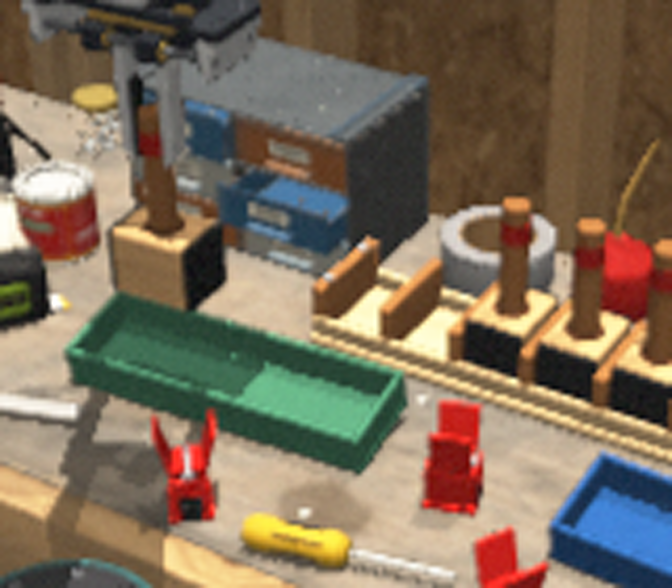

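The held mallet hangs above the left part of green at crop (165,260), square to the tray. Lowering it.

Call:
apply_moves(
  moves=[
    [[0, 0, 0.5, 0, 1], [0, 0, 1.0, 0, 1], [0, 0, 1.4, 0, 1], [0, 0, 1.6, 0, 1], [0, 0, 1.72, 0, 1], [0, 0, 1.72, 0, 1]],
  ],
)

```text
time: 12.85
tool_pos: [0.4462, 0.2729, 0.3456]
ee_rot: [3.141, 0.0, 0.052]
wrist_force: [-0.0, 0.0, -5.3]
width: 0.0253
finger_force: 30.0
```

```bash
python3 - <<'E'
from h import *
s=shot('scene');t=shot('top')
a=cv2.cvtColor(np.ascontiguousarray(s['image']),cv2.COLOR_RGB2BGR)[145:240,165:270]
cv2.imwrite('pics/crop6.png',cv2.resize(a,None,fx=5.5,fy=5.5,interpolation=cv2.INTER_CUBIC))
E
```

```text
(no output)
```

View pics/crop6.png

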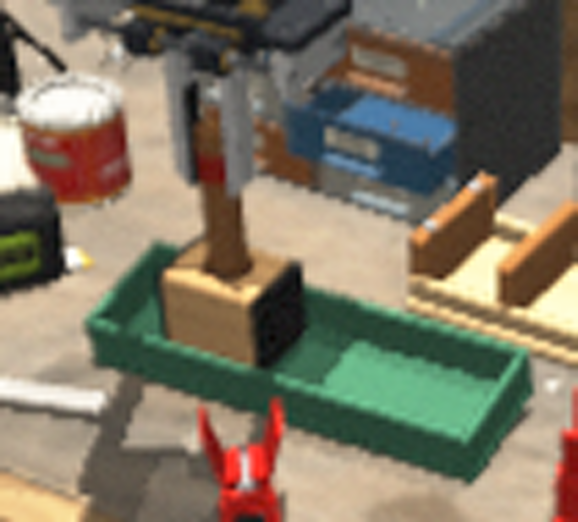

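The mallet is inside the tray walls at crop (230,300), touching nothing yet. I'll set it down, release it and rise.

Call:
apply_moves(
  moves=[
    [[0, 0, 0.08, 0, 1], [0, 0, 0.14, 0, 1], [0, 0, 0.14, 0, 0.5], [0, 0, 0.14, 0, 0.4], [0, 0, 0.14, 0, 0.4], [0, 0, 0.14, 0, 0.4], [0, 0, -0.4, 0, 0.4], [0, 0, -1.0, 0, 0.4]],
  ],
)

```text
time: 13.95
tool_pos: [0.4459, 0.273, 0.3957]
ee_rot: [3.141, 0.001, 0.052]
wrist_force: [0.6, -0.2, 0.5]
width: 0.0561
finger_force: 0.0
```

```bash
python3 - <<'E'
from h import *
o=telemetry.get_obs();print(o['tool_pos'].round(4),o['ee_rot'].round(3))
s=shot('scene')
m=mask(s,(0,150,60),(4,255,255))|mask(s,(172,150,60),(180,255,255))
for st,c,b in blobs(m,8):
    if 180<c[0]<340 and 140<c[1]<250: print('red',st,c,onz(s,*c,.15).round(3))
E
```

```text
[0.4459 0.273  0.3957] [3.141e+00 1.000e-03 5.200e-02]
red [171, 168, 17, 13, 109] [180.2, 174.3] [0.416 0.357 0.15 ]
red [285, 173, 6, 6, 25] [287.6, 175.6] [0.604 0.028 0.15 ]
red [302, 175, 25, 21, 261] [313.8, 184.9] [ 0.596 -0.078  0.15 ]
red [198, 180, 7, 5, 25] [201.3, 182.2] [0.413 0.261 0.15 ]
red [266, 216, 14, 27, 290] [272.9, 229.3] [ 0.313 -0.075  0.15 ]
red [201, 218, 16, 27, 185] [209.3, 231.8] [0.21  0.077 0.15 ]
```

Call:
apply_moves(
  moves=[
    [[0.3, 0.5, 0, -1, 0.3], [0.7, 1.0, 0, -2, 0.3], [1.1, 1.6, 0, -3, 0.3], [1.4, 2.2, 0, -4, 0.3], [1.8, 2.8, 0, -5, 0.3], [2.2, 3.4, 0, -6, 0.3], [2.6, 4.0, 0, -7, 0.3], [2.9, 4.5, 0, -8, 0.3], [3.16, 4.99, 0, -8.7, 0.3], [3.16, 4.99, 0, -8.7, 0.3]],
  ],
)

```text
time: 15.25
tool_pos: [0.6175, 0.0306, 0.3945]
ee_rot: [-3.14, 0.0, 1.567]
wrist_force: [0.4, 0.5, -0.6]
width: 0.0661
finger_force: 0.0
```

Call:
apply_moves(
  moves=[
    [[0, 0, 0.4, 0, 0.3], [0, 0, 0.9, 0, 0.3], [0, 0, 1.28, 0, 0.3], [0, 0, 1.28, 0, 1], [0, 0, 1.28, 0, 1], [0, 0, 1.28, 0, 1], [0, 0, 1.28, 0, 1], [0, 0, 0.6, 0, 1], [0, 0, -0.2, 0, 1], [0, 0, -0.7, 0, 1]],
  ],
)

```text
time: 16.5
tool_pos: [0.6169, 0.032, 0.4319]
ee_rot: [3.141, -0.0, 1.571]
wrist_force: [0.2, 0.3, -3.7]
width: 0.0257
finger_force: 30.0
```

Call:
apply_moves(
  moves=[
    [[0.3, -0.4, 0, 1, 1], [0.6, -0.8, 0, 2, 1], [0.9, -1.2, 0, 3, 1], [1.2, -1.6, 0, 4, 1], [1.5, -2.0, 0, 5, 1], [1.8, -2.4, 0, 6, 1], [2.1, -2.8, 0, 7, 1], [2.3, -3.1, 0, 8, 1], [2.42, -3.3, 0, 8.7, 1], [2.42, -3.3, 0, 8.7, 1]],
  ],
)

```text
time: 17.75
tool_pos: [0.4512, 0.1534, 0.4299]
ee_rot: [3.141, 0.001, 0.055]
wrist_force: [0.3, 0.7, -4.2]
width: 0.0255
finger_force: 30.0
```

Call:
apply_moves(
  moves=[
    [[0, 0, 0.5, 0, 1], [0, 0, 1.0, 0, 1], [0, 0, 1.4, 0, 1], [0, 0, 1.72, 0, 1], [0, 0, 1.88, 0, 1], [0, 0, 1.88, 0, 1]],
  ],
)

```text
time: 18.5
tool_pos: [0.4526, 0.1525, 0.3429]
ee_rot: [3.141, -0.008, 0.053]
wrist_force: [-4.7, -3.8, 16.0]
width: 0.0257
finger_force: 30.0
```

Call:
apply_moves(
  moves=[
    [[0, 0, -0.06, 0, 1], [0, 0, -0.06, 0, 0.5], [0, 0, -0.06, 0, 0.4], [0, 0, -0.06, 0, 0.4], [0, 0, -0.06, 0, 0.4], [0, 0, -0.6, 0, 0.4], [0, 0, -1.2, 0, 0.4], [0, 0, -1.2, 0, 0.4]],
  ],
)

```text
time: 19.5
tool_pos: [0.4523, 0.1533, 0.3991]
ee_rot: [-3.141, -0.006, 0.053]
wrist_force: [-0.0, 0.0, 0.2]
width: 0.0565
finger_force: 0.0
```

```bash
python3 - <<'E'
from h import *
o=telemetry.get_obs();print(o['tool_pos'].round(4),o['ee_rot'].round(3),o['joint_positions'].round(2))
s=shot('scene')
a=cv2.cvtColor(np.ascontiguousarray(s['image']),cv2.COLOR_RGB2BGR)[130:280,165:375]
cv2.imwrite('pics/crop7.png',cv2.resize(a,None,fx=3.8,fy=3.8,interpolation=cv2.INTER_CUBIC))
m=mask(s,(0,150,60),(4,255,255))|mask(s,(172,150,60),(180,255,255))
for st,c,b in blobs(m,8):
    if 180<c[0]<340 and 140<c[1]<250: print('red',st,c,onz(s,*c,.15).round(3))
E
```

```text
[0.4523 0.1533 0.3991] [-3.141 -0.006  0.053] [ 0.21 -0.08  1.55  0.    1.67  1.73]
red [171, 167, 17, 14, 111] [180.1, 174.4] [0.416 0.357 0.15 ]
red [302, 175, 25, 21, 258] [313.9, 184.9] [ 0.596 -0.079  0.15 ]
red [199, 180, 6, 5, 25] [201.6, 182.2] [0.413 0.26  0.15 ]
red [228, 188, 7, 6, 27] [231.4, 191.1] [0.419 0.142 0.15 ]
red [266, 216, 14, 27, 288] [272.8, 229.4] [ 0.312 -0.075  0.15 ]
red [201, 218, 15, 27, 181] [209.4, 232.4] [0.208 0.075 0.15 ]
```

View pics/crop7.png

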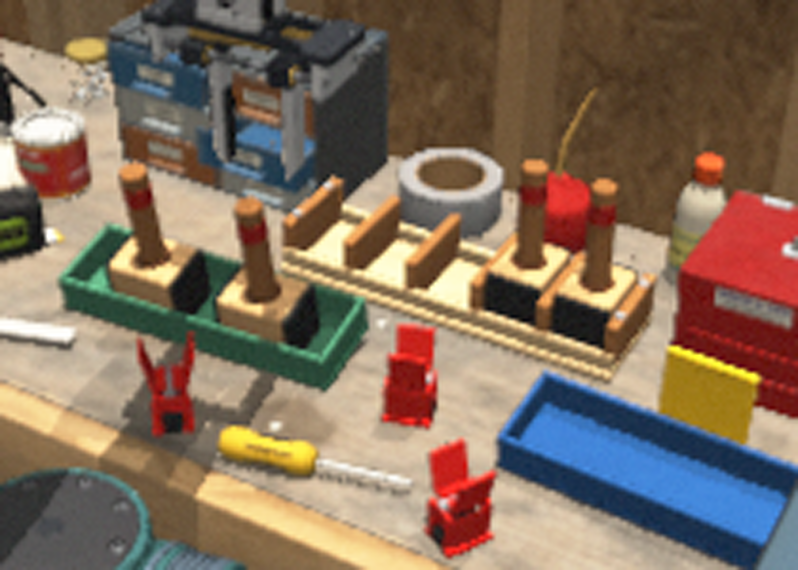

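Both sound mallets sit flat in green, handles perpendicular to their heads, at crop (145,230) and (260,260). Next is the loose one in slot −70.

Call:
apply_moves(
  moves=[
    [[0.3, 0.4, 0, -1, 0.3], [0.7, 0.9, 0, -2, 0.3], [1.1, 1.4, 0, -3, 0.3], [1.4, 1.8, 0, -4, 0.3], [1.8, 2.3, 0, -5, 0.3], [2.2, 2.8, 0, -6, 0.3], [2.6, 3.3, 0, -7, 0.3], [2.9, 3.7, 0, -8, 0.3], [3.1, 3.99, 0, -8.7, 0.3], [3.1, 3.99, 0, -8.7, 0.3]],
  ],
)

```text
time: 20.8
tool_pos: [0.6174, -0.0389, 0.3938]
ee_rot: [-3.137, -0.001, 1.568]
wrist_force: [0.0, -0.7, -0.3]
width: 0.0654
finger_force: 0.0
```

Call:
apply_moves(
  moves=[
    [[0, 0, 0.4, 0, 0.3], [0, 0, 0.9, 0, 0.3], [0, 0, 1.34, 0, 0.3], [0, 0, 1.34, 0, 1], [0, 0, 1.34, 0, 1], [0, 0, 1.34, 0, 1], [0, 0, 1.34, 0, 1], [0, 0, 0.6, 0, 1], [0, 0, -0.2, 0, 1], [0, 0, -0.66, 0, 1]],
  ],
)

```text
time: 22.05
tool_pos: [0.6171, -0.038, 0.4313]
ee_rot: [3.14, 0.0, 1.571]
wrist_force: [0.7, 0.0, -5.2]
width: 0.0257
finger_force: 30.0
```

```bash
python3 - <<'E'
from h import *
o=telemetry.get_obs();print(o['tool_pos'].round(4),o['ee_rot'].round(3),o['joint_positions'].round(2))
s=shot('scene')
a=cv2.cvtColor(np.ascontiguousarray(s['image']),cv2.COLOR_RGB2BGR)[110:260,225:385]
cv2.imwrite('pics/crop8.png',cv2.resize(a,None,fx=4,fy=4,interpolation=cv2.INTER_CUBIC))
E
```

```text
[ 0.6171 -0.038   0.4313] [3.14  0.    1.571] [-0.15  0.24  1.15  0.    1.76 -0.15]
```

View pics/crop8.png

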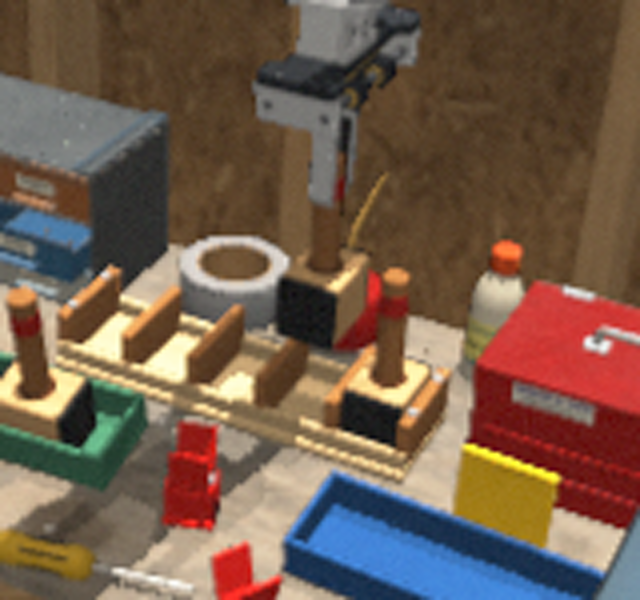

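Slot −70's mallet is lifted at crop (325,290), its head hanging level. I'll take it out in −x first, clear of the last mallet at (390,340), then over blue's left part.

Call:
apply_moves(
  moves=[
    [[0, -0.7, -0.2, 1, 1], [0, -1.4, -0.4, 2, 1], [0, -2.1, -0.4, 3, 1], [0, -2.7, -0.4, 4, 1], [-0.4, -3.1, -0.4, 5, 1], [-1.0, -3.42, -0.4, 6, 1], [-1.7, -3.42, -0.4, 7, 1], [-2.4, -3.42, -0.4, 8, 1], [-3.2, -3.42, -0.4, 9, 1], [-3.2, -3.42, -0.2, 9.17, 1]],
  ],
)

```text
time: 23.35
tool_pos: [0.4458, -0.2003, 0.4383]
ee_rot: [3.141, 0.001, -0.035]
wrist_force: [-1.0, 1.2, -5.1]
width: 0.0254
finger_force: 30.0
```

Call:
apply_moves(
  moves=[
    [[0, 0, 0, 0, 1], [0, 0, 0.7, 0, 1], [0, 0, 1.2, 0, 1], [0, 0, 1.6, 0, 1], [0, 0, 1.9, 0, 1], [0, 0, 1.98, 0, 1], [0, 0, 1.98, 0, 1]],
  ],
)

```text
time: 24.22
tool_pos: [0.446, -0.1974, 0.342]
ee_rot: [-3.141, -0.0, -0.029]
wrist_force: [-3.1, 3.0, 2.0]
width: 0.0259
finger_force: 30.0
```

```bash
python3 - <<'E'
from h import *
o=telemetry.get_obs();print(o['tool_pos'].round(4),o['ee_rot'].round(3),o['joint_positions'].round(2))
s=shot('scene')
a=cv2.cvtColor(np.ascontiguousarray(s['image']),cv2.COLOR_RGB2BGR)[150:290,250:390]
cv2.imwrite('pics/crop9.png',cv2.resize(a,None,fx=4.2,fy=4.2,interpolation=cv2.INTER_CUBIC))
E
```

```text
[ 0.446  -0.1974  0.342 ] [-3.141 -0.    -0.029] [-0.53 -0.03  1.62  0.    1.56  1.07]
```

View pics/crop9.png

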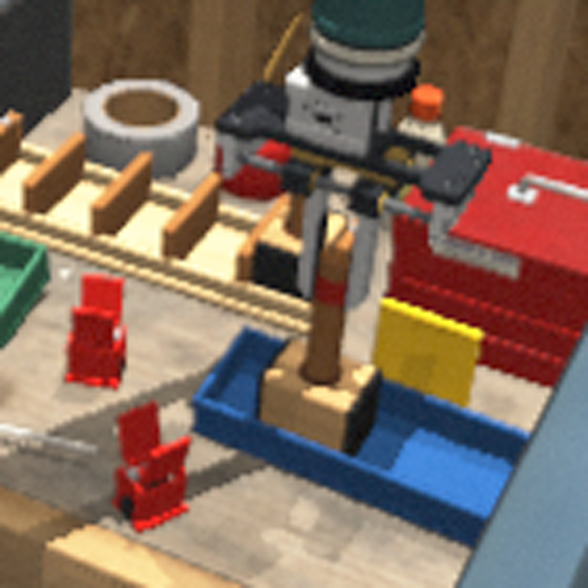

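The mallet is within blue's walls at crop (320,390) and resting lightly. Releasing, then on to the last mallet.

Call:
apply_moves(
  moves=[
    [[0, 0, 0.04, 0, 1], [0, 0, 0.04, 0, 0.5], [0, 0, 0.04, 0, 0.4], [0, 0, 0.04, 0, 0.4], [0, 0, 0.04, 0, 0.4], [0, 0, -0.5, 0, 0.4], [0, 0, -1.2, 0, 0.4], [0, 0, -1.2, 0, 0.4]],
  ],
)

```text
time: 25.28
tool_pos: [0.4466, -0.1983, 0.404]
ee_rot: [3.138, -0.006, -0.03]
wrist_force: [1.1, -0.5, -0.9]
width: 0.0566
finger_force: 0.0
```

```bash
python3 - <<'E'
from h import *
o=telemetry.get_obs();print(o['tool_pos'].round(4),o['ee_rot'].round(3))
for n in('scene','top'):
  s=shot(n)
  m=mask(s,(0,150,60),(4,255,255))|mask(s,(172,150,60),(180,255,255))
  for st,c,b in blobs(m,8):
    if 200<c[0]<360 and 140<c[1]<250: print('red',st,c,onz(s,*c,.15).round(3))
E
```

```text
[ 0.4466 -0.1983  0.404 ] [ 3.138 -0.006 -0.03 ]
red [302, 175, 18, 22, 337] [310.4, 185.9] [ 0.584 -0.071  0.15 ]
red [198, 180, 7, 5, 24] [201.4, 182.1] [0.413 0.261 0.15 ]
red [228, 188, 7, 6, 27] [231.5, 191.1] [0.419 0.142 0.15 ]
red [266, 216, 14, 27, 288] [272.9, 229.3] [ 0.313 -0.075  0.15 ]
red [201, 218, 16, 27, 177] [209.3, 232.0] [0.21  0.076 0.15 ]
red [320, 227, 8, 5, 22] [323.6, 229.5] [ 0.387 -0.204  0.15 ]
red [258, 159, 18, 21, 296] [266.5, 169.0] [0.655 0.008 0.15 ]
red [343, 164, 12, 4, 24] [346.8, 165.1] [ 0.653 -0.313  0.15 ]
red [321, 185, 16, 14, 174] [328.8, 192.2] [ 0.519 -0.22   0.15 ]
```

The band in blue leans 51 mm downhill, against 25 mm for the sound ones, so that mallet is confirmed loose.

Call:
apply_moves(
  moves=[
    [[0.4, -0.2, 0, -1, 0.3], [0.8, -0.4, 0, -2, 0.3], [1.2, -0.6, 0, -3, 0.3], [1.6, -0.8, 0, -4, 0.3], [2.0, -1.0, 0, -5, 0.3], [2.4, -1.3, 0, -6, 0.3], [2.8, -1.6, 0, -7, 0.3], [3.1, -1.8, 0, -8, 0.3], [3.35, -1.9, 0, -9.0, 0.3], [3.35, -1.9, 0, -9.17, 0.3]],
  ],
)

```text
time: 26.62
tool_pos: [0.6167, -0.1076, 0.398]
ee_rot: [-3.138, -0.001, 1.571]
wrist_force: [0.6, 0.3, -0.1]
width: 0.0659
finger_force: 0.0
```

Call:
apply_moves(
  moves=[
    [[0, 0, 0.4, 0, 0.3], [0, 0, 0.9, 0, 0.3], [0, 0, 1.4, 0, 0.3], [0, 0, 1.4, 0, 1], [0, 0, 1.4, 0, 1], [0, 0, 1.4, 0, 1], [0, 0, 1.4, 0, 1], [0, 0, 0.6, 0, 1], [0, 0, -0.2, 0, 1], [0, 0, -0.66, 0, 1]],
  ],
)

```text
time: 27.88
tool_pos: [0.6163, -0.108, 0.4353]
ee_rot: [3.14, 0.0, 1.571]
wrist_force: [0.1, -0.7, -4.7]
width: 0.0255
finger_force: 30.0
```

Call:
apply_moves(
  moves=[
    [[0, -0.5, -0.5, 1, 1], [0, -1.1, -0.9, 2, 1], [0, -1.7, -1.3, 3, 1], [0, -2.2, -1.6, 4, 1], [0, -2.2, -1.7, 5, 1], [0, -2.2, -1.7, 6, 1], [0, -2.2, -1.7, 7, 1]],
  ],
)

```text
time: 28.75
tool_pos: [0.5062, -0.108, 0.5177]
ee_rot: [-3.14, 0.001, 0.343]
wrist_force: [0.3, -0.0, -5.4]
width: 0.0256
finger_force: 30.0
```

Call:
apply_moves(
  moves=[
    [[-0.5, 0.7, 0, 0.5, 1], [-1.0, 1.4, 0, 1, 1], [-1.6, 2.1, 0, 1.6, 1], [-2.1, 2.8, 0, 2.17, 1], [-2.65, 3.51, 0, 2.17, 1], [-2.65, 3.51, 0.4, 2.17, 1], [-2.65, 3.51, 1.4, 2.17, 1], [-2.65, 3.51, 1.7, 2.17, 1], [-2.65, 3.51, 1.7, 2.17, 1]],
  ],
)

```text
time: 29.88
tool_pos: [0.4418, -0.3181, 0.4322]
ee_rot: [-3.139, 0.003, -0.029]
wrist_force: [-1.0, 0.2, -4.0]
width: 0.0254
finger_force: 30.0
```

Call:
apply_moves(
  moves=[
    [[0, 0, 0.7, 0, 1], [0, 0, 1.2, 0, 1], [0, 0, 1.6, 0, 1], [0, 0, 1.82, 0, 1], [0, 0, 1.82, 0, 1]],
  ],
)

```text
time: 30.5
tool_pos: [0.4424, -0.3185, 0.3461]
ee_rot: [3.138, -0.005, -0.029]
wrist_force: [-0.7, 0.3, -0.1]
width: 0.0017
finger_force: 0.0
```

```bash
python3 - <<'E'
from h import *
t=shot('top')
a=cv2.cvtColor(np.ascontiguousarray(t['image']),cv2.COLOR_RGB2BGR)[140:280,240:420]
cv2.imwrite('pics/crop10.png',cv2.resize(a,None,fx=4,fy=4,interpolation=cv2.INTER_CUBIC))
E
```

```text
(no output)
```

View pics/crop10.png

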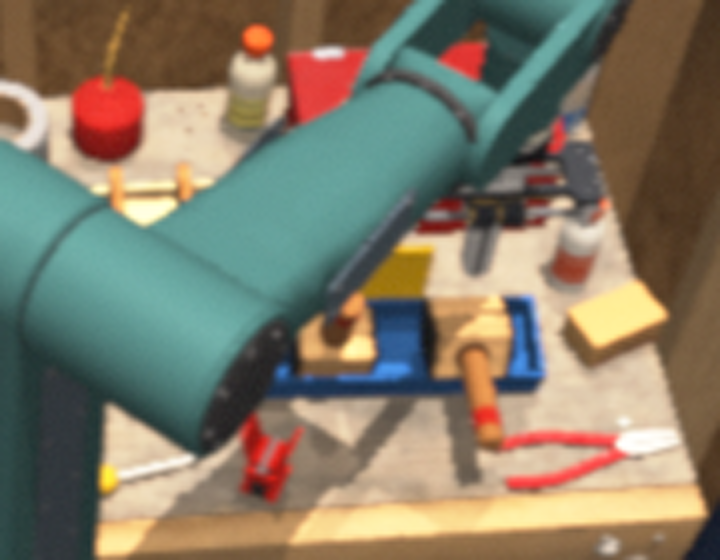

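The last mallet slipped out of the fingers as it went down. In the crop its head is at (470,330) and the handle leans far toward the robot at (485,400). I'll rise and inspect.

Call:
apply_moves(
  moves=[
    [[0, 0, -0.6, 0, 0.3], [0, 0, -1.2, 0, 0.3], [0, 0, -1.8, 0, 0.3], [0.6, 0, -2.4, 0, 0.3], [1.0, 0, -2.4, 0, 0.3]],
  ],
)

```text
time: 31.18
tool_pos: [0.4927, -0.3198, 0.4679]
ee_rot: [3.136, -0.007, -0.03]
wrist_force: [-0.3, 0.6, -0.6]
width: 0.0469
finger_force: 0.0
```

```bash
python3 - <<'E'
from h import *
t=shot('top');s=shot('scene')
a=cv2.cvtColor(np.ascontiguousarray(t['image']),cv2.COLOR_RGB2BGR)[195:265,290:390]
b=cv2.cvtColor(np.ascontiguousarray(s['image']),cv2.COLOR_RGB2BGR)[200:300,285:385]
a=cv2.resize(a,None,fx=4,fy=5.71,interpolation=cv2.INTER_CUBIC);a=cv2.resize(a,(400,280))
b=cv2.resize(b,(400,400),interpolation=cv2.INTER_CUBIC)
c=np.zeros((400,800,3),np.uint8);c[:280,:400]=a;c[:,400:]=b
cv2.imwrite('pics/crop11.png',c)
o=telemetry.get_obs();print(o['tool_pos'].round(4),o['ee_rot'].round(3))
for n,q in(('t',t),('s',s)):
  m=mask(q,(0,150,60),(6,255,255))|mask(q,(172,150,60),(180,255,255))
  for st,c,b in blobs(m,6):
    if 300<c[0]<400 and 190<c[1]<290: print(n,'red',st,c)
E
```

```text
[ 0.4932 -0.3197  0.4639] [ 3.14e+00 -2.00e-03 -2.80e-02]
t red [379, 204, 7, 6, 27] [381.7, 206.7]
t red [358, 234, 7, 5, 22] [360.9, 235.8]
t red [300, 243, 15, 22, 157] [305.9, 254.4]
t red [364, 248, 31, 14, 129] [379.6, 253.9]
s red [342, 180, 59, 62, 2015] [370.4, 210.0]
s red [392, 191, 14, 8, 73] [398.8, 194.2]
s red [320, 227, 8, 5, 29] [323.6, 229.3]
s red [351, 262, 7, 8, 22] [354.9, 264.6]
```

View pics/crop11.png

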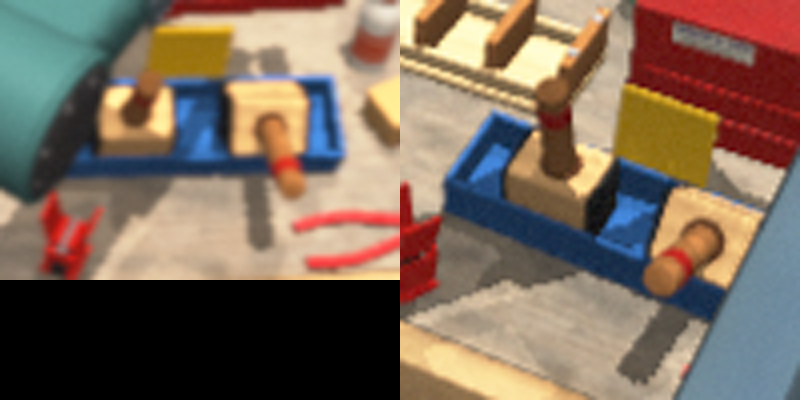

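The head at left-crop (267,115) is tilted steeply with its rear propped, and the handle points toward the robot. I'll triangulate the handle to regrip it.

```bash
python3 - <<'E'
from h import *
t=shot('top');s=shot('scene')
def tri(a,b):
    c1,d1=ray(t,*a);c2,d2=ray(s,*b)
    A=np.array([d1,-d2]).T;k=np.linalg.lstsq(A,c2-c1,rcond=None)[0]
    p,q=c1+k[0]*d1,c2+k[1]*d2
    return ((p+q)/2).round(3),np.linalg.norm(p-q).round(4)
T=lambda x,y:(290+x/4,195+y/4)
S=lambda x,y:(285+(x-400)/4,200+y/4)
print('band',tri((360.9,235.8),(354.9,264.6)))
print('top end',tri(T(291,185),S(660,277)))
print('base',tri(T(271,122),S(708,235)))
print('head rear-left',tri(T(226,83),S(683,188)))
print('head front-left top',tri(T(232,125),S(655,235)))
print('good mallet band',tri((290+145/4,195+100/4),(323.6,229.3)))
E
```

```text
band (array([ 0.351, -0.32 ,  0.094]), np.float64(0.0027))
top end (array([ 0.318, -0.318,  0.104]), np.float64(0.0013))
base (array([ 0.416, -0.325,  0.067]), np.float64(0.0007))
head rear-left (array([ 0.467, -0.29 ,  0.061]), np.float64(0.0039))
head front-left top (array([ 0.421, -0.288,  0.05 ]), np.float64(0.0103))
good mallet band (array([ 0.405, -0.196,  0.133]), np.float64(0.005))
```

Call:
apply_moves(
  moves=[
    [[-1.0, 0, 0, 0, 0.2], [-2.0, 0, 0, 0, 0.2], [-3.12, 0.05, 0, 0, 0.2], [-3.12, 0.05, 1.0, 0, 0.2], [-3.12, 0.05, 2.0, 0, 0.2], [-3.12, 0.05, 3.0, 0, 0.2], [-3.12, 0.05, 3.6, 0, 0.2], [-3.12, 0.05, 3.7, 0, 0.2], [-3.12, 0.05, 3.7, 0, 0.2]],
  ],
)

```text
time: 32.5
tool_pos: [0.3356, -0.3178, 0.2786]
ee_rot: [3.141, -0.001, -0.03]
wrist_force: [0.0, -0.2, 0.2]
width: 0.075
finger_force: 0.0
```

Call:
apply_moves(
  moves=[
    [[0, 0, 0, 0, 0.74], [0, 0, 0, 0, 0.74], [0, 0, 0, 0, 0.74], [0, 0, 0, 0, 0.74], [0, 0, 0, 0, 0.74]],
  ],
)

```text
time: 33.12
tool_pos: [0.3358, -0.3176, 0.2777]
ee_rot: [-3.142, -0.0, -0.03]
wrist_force: [0.6, 0.8, 0.5]
width: 0.0287
finger_force: 0.4
```

Call:
apply_moves(
  moves=[
    [[0, 0, 0, 0, 0.78], [0, 0, 0, 0, 0.78], [0, 0, 0, 0, 0.78]],
  ],
)

```text
time: 33.5
tool_pos: [0.3358, -0.3178, 0.2777]
ee_rot: [3.141, -0.0, -0.03]
wrist_force: [-0.0, -0.4, 0.6]
width: 0.0252
finger_force: 30.0
```

Call:
apply_moves(
  moves=[
    [[0.05, 0, -0.2, 0, 1], [0.15, 0, -0.4, 0, 1], [0.3, 0, -0.6, 0, 1], [0.5, 0, -0.8, 0, 1], [0.7, 0, -1.0, 0, 1]],
  ],
)

```text
time: 34.12
tool_pos: [0.3713, -0.3186, 0.328]
ee_rot: [-3.141, 0.002, -0.029]
wrist_force: [-0.2, 0.0, -5.3]
width: 0.0252
finger_force: 30.0
```

Call:
apply_moves(
  moves=[
    [[0.1, 0, -0.2, 0, 1], [0.3, 0, -0.5, 0, 1], [0.3, 0, -0.9, 0, 1], [0.3, 0, -1.3, 0, 1], [0.3, 0, -1.7, 0, 1], [0.3, 0, -1.7, 0, 1]],
  ],
)

```text
time: 34.88
tool_pos: [0.3861, -0.3193, 0.4149]
ee_rot: [3.138, -0.003, -0.03]
wrist_force: [0.4, 0.8, -4.9]
width: 0.025
finger_force: 30.0
```

```bash
python3 - <<'E'
from h import *
t=shot('top');s=shot('scene')
a=cv2.cvtColor(np.ascontiguousarray(t['image']),cv2.COLOR_RGB2BGR)[165:265,290:390]
b=cv2.cvtColor(np.ascontiguousarray(s['image']),cv2.COLOR_RGB2BGR)[180:280,285:385]
cv2.imwrite('pics/crop12.png',np.hstack([cv2.resize(x,(400,400),interpolation=cv2.INTER_CUBIC) for x in(a,b)]))
E
```

```text
(no output)
```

View pics/crop12.png

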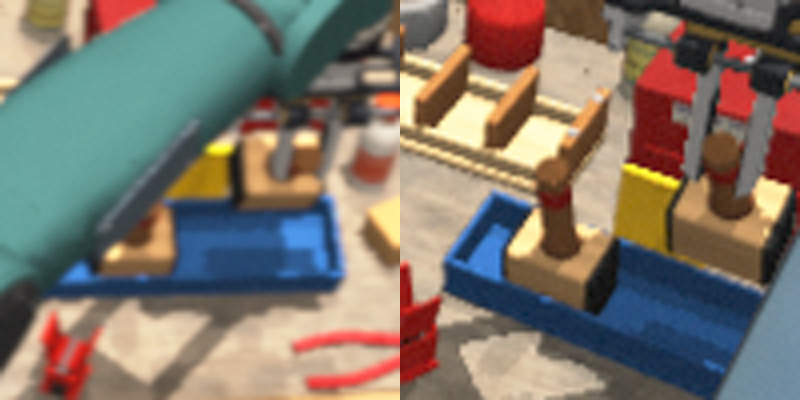

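The mallet is lifted and its head hangs near level at right-crop (735,220). I'll triangulate its front bottom corners to place it.

```bash
cat >> h.py <<'E'
def tri(t,a,s,b):
    c1,d1=ray(t,*a);c2,d2=ray(s,*b)
    k=np.linalg.lstsq(np.array([d1,-d2]).T,c2-c1,rcond=None)[0]
    p,q=c1+k[0]*d1,c2+k[1]*d2
    return ((p+q)/2).round(3),np.linalg.norm(p-q).round(4)
E
python3 - <<'E'
from h import *
t=shot('top');s=shot('scene')
T=lambda x,y:(290+x/4,165+y/4)
S=lambda x,y:(285+(x-400)/4,180+y/4)
print('front-bottom-left',tri(t,T(245,206),s,S(675,251)))
print('front-bottom-right',tri(t,T(318,206),s,S(760,286)))
print('front-top-left',tri(t,T(247,181),s,S(675,214)))
print('base',tri(t,T(298,178),s,S(733,212)))
for n,q in(('t',t),('s',s)):
    m=mask(q,(10,60,120),(24,180,255))
    for st,c,b in blobs(m,60):
        if 300<c[0]<390 and 190<c[1]<265: print(n,st,c,quad(b,2))
E
```

```text
front-bottom-left (array([ 0.422, -0.292,  0.114]), np.float64(0.0062))
front-bottom-right (array([ 0.416, -0.359,  0.115]), np.float64(0.0075))
front-top-left (array([ 0.424, -0.288,  0.148]), np.float64(0.01))
base (array([ 0.407, -0.33 ,  0.176]), np.float64(0.0023))
t [264, 187, 173, 101, 5437] [357.6, 252.5] [[436, 187], [434, 208], [416, 269], [408, 278], [399, 283], [271, 287], [267, 285], [264, 265], [345, 199]]
t [316, 216, 18, 17, 150] [326.2, 226.0] [[330, 216], [332, 230], [317, 231], [316, 228]]
s [312, 221, 29, 31, 230] [327.3, 240.2] [[340, 221], [338, 238], [330, 251], [312, 244], [318, 232]]
s [353, 224, 30, 19, 236] [367.0, 233.2] [[382, 227], [374, 242], [353, 234], [356, 226], [360, 224]]
```

Call:
apply_moves(
  moves=[
    [[-0.12, 0, 0, 0, 1], [-0.24, 0, 0, 0, 1], [-0.24, 0, 0.3, 0, 1], [-0.24, 0, 0.6, 0, 1], [-0.24, 0, 0.9, 0, 1], [-0.24, 0, 1.1, 0, 1], [-0.24, 0, 1.1, 0, 1]],
  ],
)

```text
time: 35.95
tool_pos: [0.3737, -0.3185, 0.3562]
ee_rot: [-3.14, 0.002, -0.03]
wrist_force: [-0.1, 0.9, -5.0]
width: 0.0254
finger_force: 30.0
```

Call:
apply_moves(
  moves=[
    [[0, 0, 0.1, 0, 1], [0, 0, 0.2, 0, 1], [0, 0, 0.3, 0, 1], [0, 0, 0.3, 0, 1]],
  ],
)

```text
time: 36.45
tool_pos: [0.3737, -0.3186, 0.3421]
ee_rot: [-3.141, 0.001, -0.03]
wrist_force: [0.2, -0.4, -4.2]
width: 0.0253
finger_force: 30.0
```

Call:
apply_moves(
  moves=[
    [[0, 0, 0.12, 0, 1], [0, 0, 0.24, 0, 1], [0, 0, 0.24, 0, 1]],
  ],
)

```text
time: 36.83
tool_pos: [0.3736, -0.3186, 0.3297]
ee_rot: [-3.14, 0.001, -0.03]
wrist_force: [-0.1, 0.0, -5.7]
width: 0.0254
finger_force: 30.0
```

Call:
apply_moves(
  moves=[
    [[0, 0, 0.1, 0, 1], [0, 0, 0.15, 0, 1], [0, 0, 0.15, 0, 1]],
  ],
)

```text
time: 37.2
tool_pos: [0.3737, -0.3187, 0.3228]
ee_rot: [-3.141, 0.0, -0.03]
wrist_force: [-0.3, 0.7, -4.9]
width: 0.0255
finger_force: 30.0
```

```bash
python3 - <<'E'
from h import *
t=shot('top');s=shot('scene')
for n,q in(('t',t),('s',s)):
    m=mask(q,(10,60,120),(24,180,255))
    for st,c,b in blobs(m,60):
        if 300<c[0]<390 and 190<c[1]<285: print(n,st,c,quad(b,2))
    m=mask(q,(0,150,60),(6,255,255))|mask(q,(172,150,60),(180,255,255))
    for st,c,b in blobs(m,6):
        if 300<c[0]<400 and 190<c[1]<290: print(n,'red',st,c)
E
```

```text
t [265, 180, 169, 108, 5011] [357.3, 255.2] [[433, 209], [416, 269], [401, 282], [268, 286], [265, 275], [266, 260], [389, 180], [423, 196]]
t [347, 216, 20, 16, 223] [356.3, 224.1] [[365, 217], [364, 231], [348, 230], [347, 217]]
t [322, 221, 12, 12, 85] [328.4, 227.0] [[332, 221], [332, 230], [322, 231]]
t red [301, 244, 14, 21, 149] [306.1, 254.8]
t red [364, 248, 31, 14, 128] [379.3, 254.1]
s [312, 220, 29, 32, 242] [327.2, 239.0] [[340, 221], [338, 239], [330, 251], [312, 244], [318, 232], [330, 220]]
s [348, 246, 28, 22, 236] [362.4, 257.9] [[375, 247], [375, 254], [368, 267], [348, 259], [350, 252]]
s [301, 267, 22, 18, 179] [310.4, 274.5] [[302, 269], [316, 268], [322, 277], [316, 284], [301, 278]]
s red [346, 186, 11, 16, 59] [351.1, 193.3]
s red [385, 188, 21, 11, 121] [395.0, 193.0]
s red [375, 197, 26, 19, 300] [388.3, 206.3]
s red [343, 214, 7, 6, 29] [345.6, 216.7]
s red [381, 218, 7, 4, 14] [384.3, 219.4]
s red [361, 223, 6, 3, 13] [363.5, 224.1]
s red [320, 227, 8, 5, 30] [323.7, 229.3]
s red [377, 226, 9, 7, 34] [380.9, 229.0]
s red [364, 233, 2, 4, 6] [364.7, 234.8]
s red [372, 234, 12, 8, 66] [377.7, 237.4]
s red [356, 250, 7, 4, 13] [359.1, 251.8]
```

Call:
apply_moves(
  moves=[
    [[0, 0, 0.08, 0, 1], [0, 0, 0.14, 0, 1], [0, 0, 0.14, 0, 1]],
  ],
)

```text
time: 37.67
tool_pos: [0.3738, -0.3188, 0.3191]
ee_rot: [3.14, -0.002, -0.03]
wrist_force: [-3.3, 3.2, 6.6]
width: 0.0255
finger_force: 30.0
```

Call:
apply_moves(
  moves=[
    [[0, 0, 0.08, 0, 1], [0, 0, 0.14, 0, 1], [0, 0, 0.14, 0, 1]],
  ],
)

```text
time: 38.05
tool_pos: [0.3737, -0.3189, 0.3185]
ee_rot: [3.136, -0.004, -0.029]
wrist_force: [-10.9, 8.4, 30.3]
width: 0.025
finger_force: 30.0
```

Contact came at the floor height. I'll ease off, release and rise.

Call:
apply_moves(
  moves=[
    [[0, 0, -0.1, 0, 1], [0, 0, -0.14, 0, 0.6], [0, 0, -0.14, 0, 0.5], [0, 0, -0.14, 0, 0.4], [0, 0, -0.14, 0, 0.4], [0, 0, -0.14, 0, 0.4], [0, 0, -1.0, 0, 0.4], [0, 0, -2.0, 0, 0.4], [0, 0, -2.6, 0, 0.4]],
  ],
)

```text
time: 39.17
tool_pos: [0.3738, -0.3188, 0.442]
ee_rot: [3.139, -0.003, -0.03]
wrist_force: [-0.7, -0.8, -0.2]
width: 0.0565
finger_force: 0.0
```

Call:
apply_moves(
  moves=[
    [[0, -1.0, 0, 0, 0.3], [0, -2.0, 0, 0, 0.3], [0, -3.0, 0, 0, 0.3], [0, -4.0, 0, 0, 0.3], [0, -5.0, 0, 0, 0.3], [0, -6.0, 0, 0, 0.3], [0, -6.0, 0, 0, 0.3]],
  ],
)

```text
time: 40.05
tool_pos: [0.3824, -0.0163, 0.4394]
ee_rot: [-3.141, -0.001, -0.023]
wrist_force: [0.4, -0.9, -1.1]
width: 0.066
finger_force: 0.0
```

```bash
python3 - <<'E'
from h import *
o=telemetry.get_obs();print(o['tool_pos'].round(4),o['ee_rot'].round(3))
t=shot('top','t_end.png');s=shot('scene','s_end.png')
R={}
for n,q in(('t',t),('s',s)):
    m=mask(q,(10,60,120),(24,180,255))
    for st,c,b in blobs(m,60):
        if 300<c[0]<390 and 190<c[1]<285: print(n,st,c,quad(b,2))
    m=mask(q,(0,150,60),(6,255,255))|mask(q,(172,150,60),(180,255,255))
    for st,c,b in blobs(m,6):
        if 190<c[0]<390 and 150<c[1]<290 and st[4]<45: print(n,'red',st,c,onz(q,*c,.13).round(3))
E
```

```text
[ 0.3824 -0.0163  0.4394] [-3.141e+00 -1.000e-03 -2.300e-02]
t [283, 153, 134, 132, 6962] [347.0, 241.2] [[300, 153], [387, 170], [406, 217], [416, 265], [410, 276], [401, 282], [291, 284], [283, 278], [290, 211]]
t [346, 215, 20, 15, 162] [355.5, 222.5] [[365, 217], [365, 228], [347, 227], [346, 216]]
t red [379, 204, 8, 6, 27] [381.9, 206.7] [ 0.451 -0.413  0.13 ]
t red [357, 209, 5, 4, 14] [358.6, 210.8] [ 0.438 -0.322  0.13 ]
t red [229, 218, 5, 3, 9] [231.2, 219.2] [0.434 0.153 0.13 ]
t red [197, 221, 4, 3, 9] [198.6, 222.1] [0.429 0.272 0.13 ]
s [349, 239, 32, 27, 238] [364.1, 253.0] [[380, 242], [369, 265], [349, 257], [355, 245], [370, 239]]
s red [198, 180, 7, 5, 29] [201.3, 182.0] [0.438 0.283 0.13 ]
s red [228, 188, 7, 7, 30] [231.4, 191.0] [0.445 0.16  0.13 ]
s red [320, 227, 8, 5, 29] [323.8, 229.4] [ 0.412 -0.196  0.13 ]
```

The last mallet's handle now reads near plumb, either flopped uphill or with the head not seated. I'll nudge it downhill with closed fingers and watch the force.

Call:
apply_moves(
  moves=[
    [[0.5, 1.1, 0, 0, 1], [1.0, 2.2, 0, 0, 1], [1.5, 3.3, 0, 0, 1], [2.0, 4.4, 0, 0, 1], [2.34, 5.4, 0, 0, 1], [2.34, 5.98, 0, 0, 1], [2.34, 5.98, 0.7, 0, 1], [2.34, 5.98, 1.4, 0, 1], [2.34, 5.98, 1.9, 0, 1], [2.34, 5.98, 1.9, 0, 1]],
  ],
)

```text
time: 41.4
tool_pos: [0.4893, -0.3229, 0.3409]
ee_rot: [-3.138, 0.005, -0.033]
wrist_force: [0.3, -0.0, 0.1]
width: 0.0007
finger_force: 0.0
```

Call:
apply_moves(
  moves=[
    [[-0.1, 0, 0, 0, 1], [-0.3, 0, 0, 0, 1], [-0.5, 0, 0, 0, 1]],
  ],
)

```text
time: 41.78
tool_pos: [0.4651, -0.3206, 0.3456]
ee_rot: [3.14, -0.002, -0.03]
wrist_force: [-0.2, 0.2, -0.1]
width: 0.0005
finger_force: 0.0
```

Call:
apply_moves(
  moves=[
    [[-0.1, 0, 0, 0, 1], [-0.2, 0, 0, 0, 1], [-0.2, 0, 0, 0, 1]],
  ],
)

```text
time: 42.15
tool_pos: [0.4555, -0.3201, 0.3443]
ee_rot: [3.141, -0.0, -0.03]
wrist_force: [-0.7, -0.3, -0.3]
width: 0.0004
finger_force: 0.0
```

Call:
apply_moves(
  moves=[
    [[-0.1, 0, 0, 0, 1], [-0.2, 0, 0, 0, 1], [-0.2, 0, 0, 0, 1]],
  ],
)

```text
time: 42.52
tool_pos: [0.4455, -0.3199, 0.3442]
ee_rot: [-3.142, -0.0, -0.03]
wrist_force: [0.4, 1.1, 0.4]
width: 0.0007
finger_force: 0.0
```

```bash
python3 - <<'E'
from h import *
t=shot('top');s=shot('scene')
for n,q in(('t',t),('s',s)):
    m=mask(q,(10,60,120),(24,180,255))
    for st,c,b in blobs(m,60):
        if 300<c[0]<390 and 190<c[1]<285: print(n,st,c,quad(b,2))
    m=mask(q,(0,150,60),(6,255,255))|mask(q,(172,150,60),(180,255,255))
    for st,c,b in blobs(m,6):
        if 300<c[0]<390 and 150<c[1]<290 and st[4]<45: print(n,'red',st,c,onz(q,*c,.13).round(3))
E
```

```text
t [264, 185, 170, 103, 5367] [352.4, 255.4] [[433, 209], [416, 269], [401, 282], [265, 287], [267, 240], [391, 185], [425, 197]]
t [338, 198, 30, 34, 383] [354.3, 215.8] [[341, 199], [356, 198], [367, 212], [366, 227], [361, 231], [349, 229], [338, 202]]
t [314, 212, 20, 21, 214] [324.4, 223.9] [[333, 214], [333, 229], [318, 232], [314, 223], [330, 212]]
t red [378, 171, 3, 6, 14] [379.1, 173.4] [ 0.618 -0.44   0.13 ]
t red [373, 184, 5, 2, 6] [374.7, 184.8] [ 0.56  -0.409  0.13 ]
t red [350, 190, 5, 2, 10] [352.0, 190.5] [ 0.538 -0.315  0.13 ]
t red [344, 195, 12, 3, 29] [349.2, 196.0] [ 0.511 -0.3    0.13 ]
t red [379, 205, 8, 5, 27] [382.0, 207.1] [ 0.449 -0.413  0.13 ]
t red [357, 217, 3, 3, 6] [358.0, 218.2] [ 0.404 -0.313  0.13 ]
s [359, 228, 9, 12, 60] [363.3, 235.2] [[363, 228], [367, 234], [365, 239], [359, 236]]
s [350, 239, 31, 27, 289] [364.3, 253.7] [[380, 242], [369, 265], [350, 257], [356, 245], [369, 239]]
s [303, 268, 17, 12, 71] [311.0, 273.8] [[318, 269], [319, 273], [312, 279], [303, 275], [303, 271]]
s red [358, 180, 3, 5, 9] [358.9, 181.8] [ 0.728 -0.198  0.13 ]
s red [320, 227, 8, 6, 30] [323.6, 229.4] [ 0.412 -0.196  0.13 ]
s red [360, 241, 8, 6, 30] [363.4, 243.4] [ 0.411 -0.321  0.13 ]
```

The band now matches the first loose mallet at (0.41, −0.32), it moved under almost no force, and the head is flat, so all four are sorted. Next is the clip: I'll rise and swing left to see it.

Call:
apply_moves(
  moves=[
    [[0.3, 0, -0.5, 0, 1], [0.3, 0, -1.2, 0, 1], [0.3, 0, -2.2, 0, 0.5], [0, -1.2, -2.2, 0, 0.2], [-0.3, -2.4, -2.2, 0, 0.2], [-0.6, -3.6, -2.2, 0, 0.2], [-0.9, -4.8, -2.2, 0, 0.2], [-1.2, -6.0, -2.2, 0, 0.2], [-1.4, -7.2, -2.2, 0, 0.2], [-1.6, -8.4, -2.2, 0, 0.2]],
  ],
)

```text
time: 43.88
tool_pos: [0.3774, 0.1041, 0.4546]
ee_rot: [-3.141, -0.002, -0.03]
wrist_force: [0.6, 0.7, 0.6]
width: 0.0743
finger_force: 0.0
```

Call:
apply_moves(
  moves=[
    [[-0.2, -1.2, 0, 0, 0.2], [-0.4, -2.4, 0, 0, 0.2], [-0.6, -3.6, 0, 0, 0.2], [-0.8, -4.8, 0, 0, 0.2], [-0.8, -4.8, 0, 0, 0.2]],
  ],
)

```text
time: 44.5
tool_pos: [0.3443, 0.3467, 0.4532]
ee_rot: [3.141, 0.002, -0.023]
wrist_force: [0.9, -1.1, -0.0]
width: 0.0755
finger_force: 0.0
```

```bash
python3 - <<'E'
from h import *
o=telemetry.get_obs();print(o['tool_pos'].round(4),o['ee_rot'].round(3))
t=shot('top','tc.png');s=shot('scene','sc.png')
for n,q in(('t',t),('s',s)):
    m=mask(q,(0,150,60),(6,255,255))|mask(q,(172,150,60),(180,255,255))
    for st,c,b in blobs(m,6):
        if 190<c[0]<390 and 150<c[1]<290 and (st[4]<45 or (240<c[0]<315 and c[1]>205)): print(n,'red',st,c,onz(q,*c,.13).round(3), quad(b,1) if st[4]>45 else '')
        if n=='s' and abs(c[0]-273)<12 and c[1]>210:
            y,x=np.nonzero(b)
            for r in range(y.min(),y.max()+1): print(r,x[y==r].min(),x[y==r].max(),end=' | ')
        if n=='t' and 262<c[0]<285 and c[1]>210:
            y,x=np.nonzero(b)
            for r in range(y.min(),y.max()+1): print(r,x[y==r].min(),x[y==r].max(),end=' | ')
E
```

```text
[0.3443 0.3467 0.4532] [ 3.141e+00  2.000e-03 -2.300e-02]
t red [379, 204, 7, 6, 27] [381.7, 206.8] [ 0.45  -0.413  0.13 ] 
t red [357, 216, 3, 3, 6] [357.7, 217.3] [ 0.408 -0.313  0.13 ] 
t red [269, 219, 12, 17, 112] [274.5, 226.6] [ 0.389 -0.003  0.13 ] [[269, 221], [274, 219], [276, 220], [280, 228], [279, 235], [270, 228]]
219 274 275 | 220 271 276 | 221 269 276 | 222 269 276 | 223 270 276 | 224 270 276 | 225 270 276 | 226 270 277 | 227 270 278 | 228 270 280 | 229 271 279 | 230 273 279 | 231 273 280 | 232 275 280 | 233 276 280 | 234 277 279 | 235 279 279 | t red [309, 250, 5, 4, 12] [310.8, 251.5] [ 0.274 -0.121  0.13 ] 
s red [198, 180, 7, 5, 28] [201.4, 182.0] [0.438 0.283 0.13 ] 
s red [228, 188, 7, 6, 29] [231.4, 191.0] [0.445 0.16  0.13 ] 
s red [266, 216, 14, 27, 290] [272.8, 229.3] [ 0.335 -0.063  0.13 ] [[278, 216], [278, 240], [277, 242], [266, 240], [266, 230], [270, 216]]
216 270 278 | 217 270 278 | 218 270 278 | 219 270 278 | 220 270 278 | 221 270 278 | 222 269 278 | 223 268 278 | 224 267 278 | 225 268 278 | 226 268 278 | 227 268 277 | 228 268 276 | 229 267 276 | 230 266 279 | 231 266 279 | 232 267 279 | 233 266 279 | 234 267 279 | 235 267 279 | 236 267 278 | 237 266 278 | 238 266 278 | 239 266 278 | 240 266 278 | 241 270 277 | 242 277 277 | s red [320, 227, 8, 6, 29] [323.5, 229.3] [ 0.412 -0.195  0.13 ] 
s red [360, 240, 8, 7, 30] [363.5, 243.6] [ 0.41  -0.321  0.13 ] 
s red [277, 246, 18, 31, 349] [285.4, 261.5] [ 0.231 -0.161  0.13 ] [[286, 246], [294, 254], [294, 271], [283, 276], [277, 269], [278, 249]]
```

```bash
python3 - <<'E'
from h import *
t=shot('top');s=shot('scene')
f=lambda q,*p:onz(q,*p).round(4)[:2].tolist()
print('rear plate top edge sc',f(s,269.6,215.7,.085),f(s,278.6,215.7,.085))
print('rear plate top edge tp',f(t,268.7,220.8,.085),f(t,276.5,219.3,.085))
print('front plate left corner sc',f(s,266.8,223.5,.085))
print('tp front plate',f(t,269.8,228.5,.085),f(t,280.3,228,.05))
print('bottom edge sc',f(s,265.8,240.5,0),f(s,277.3,242.5,0),f(s,279.3,240,0))
print('tp bottom',f(t,279.5,235.5,0))
h=hsv(s)
import itertools
print(np.array(s['image'])[212:246:1,262:284,0])
print(np.array(t['image'])[215:240:1,264:286,0])
E
```

```text
rear plate top edge sc [0.4411, 0.0075] [0.4563, -0.0183]
rear plate top edge tp [0.4492, 0.014] [0.454, -0.016]
front plate left corner sc [0.3999, -0.0055]
tp front plate [0.4133, 0.0125] [0.4372, -0.0297]
bottom edge sc [0.4114, 0.0043] [0.422, -0.0345] [0.4369, -0.0341]
tp bottom [0.4366, -0.0274]
[[172 187 188 183 185 178 161 155 148 124 142 175 207 220 231 242 246 180
  132 130 118 121]
 [165 177 176 181 188 193 174 169 162 160 156 121 113 140 172 207 220 214
  239 246 185 132]
 [169 182 216 236 220 195 182 187 190 190 190 173 169 159 121 121 139 173
  210 222 213 239]
 [167 185 219 240 199 180 185 208 230 229 240 243 231 216 183 175 163 153
  126 142 172 206]
 [164 183 191 202 175 175 181 195 212 216 223 222 207 201 213 231 240 199
  179 163 151 129]
 [176 187 186 187 182 179 177 181 188 195 194 189 189 188 200 218 225 204
  196 185 175 167]
 [179 186 186 189 193 185 186 184 190 194 191 192 196 193 193 196 199 179
  185 187 185 184]
 [173 183 179 182 189 183 181 186 193 194 194 194 193 192 193 194 194 170
  179 185 187 186]
 [180 182 177 178 177 184 184 188 192 192 192 194 191
[... 3991 characters left out ...]
4 115 113 113 124 140 177 213
  227 231 231 231]
 [100  99  99 100  99 100  99  97  95  93  95  98 112 138 153 146 158 197
  225 228 223 220]
 [100 100  99  99  99  99  99  98  96  95  91  98 111 131 140 140 155 193
  214 197 160 140]
 [ 99  98  99 101  99  99  99 100 101  99  95  96  99 110 123 135 158 184
  182 144 101  84]
 [ 98 101  98  99  99 100 100 102  99  99  99  98  94  95 104 131 158 156
  126  97  85  86]
 [ 99  99  99 101  99  99 101  99 101  99 100  99  97  93  96 109 119 106
   91  82  87  89]
 [100  99 100  99 101 103 101 100  99 101 100  99  99  97  92  86  84  82
   83  86  88  90]
 [101 100 100 100  99  98  99  99 100  99 101 101  98  96  89  83  82  82
   88  89  90  91]]
```

```bash
python3 - <<'E'
from h import *
t=shot('top');s=shot('scene')
def e(q,a,b,z):
    A=onz(q,*a,z)[:2];B=onz(q,*b,z)[:2];d=A-B
    print(A.round(4),B.round(4),'mid',((A+B)/2).round(4),'len',np.linalg.norm(d).round(4),'pin az deg',np.degrees(np.arctan2(d[1],d[0])).round(1))
print('rear s');e(s,(269.3,215.3),(279,216.5),.086)
print('front s');e(s,(266.6,222.7),(277,224.4),.086)
print('rear t');e(t,(268.6,220.6),(276.5,218.8),.086)
print('front t');e(t,(269.3,228.0),(279.5,226),.086)
print('foot s');e(s,(265.7,239.8),(278,241.8),.0)
for n in('R',): print(onz(t,274.5,226.6,.045).round(3))
E
```

```text
rear s
[0.4413 0.0088] [ 0.4519 -0.0222] mid [ 0.4466 -0.0067] len 0.0328 pin az deg 108.9
front s
[ 0.4021 -0.0034] [ 0.4114 -0.0368] mid [ 0.4067 -0.0201] len 0.0347 pin az deg 105.6
rear t
[0.4494 0.0144] [ 0.4556 -0.0161] mid [ 0.4525 -0.0009] len 0.0312 pin az deg 101.6
front t
[0.415  0.0142] [ 0.4214 -0.0246] mid [ 0.4182 -0.0052] len 0.0394 pin az deg 99.3
foot s
[0.4144 0.0064] [ 0.4264 -0.0348] mid [ 0.4204 -0.0142] len 0.0429 pin az deg 106.3
[ 0.449 -0.008  0.045]
```

The clip measures about (0.431, −0.009) with its x axis about 15° from the world x. The plate widths (33–35 mm) and spread (~42 mm) agree with its size. Approaching above it.

Call:
apply_moves(
  moves=[
    [[0.2, 0.8, 0, -1.06, 0], [0.4, 1.6, 0, -2.12, 0], [0.6, 2.4, 0, -3.18, 0], [0.8, 3.2, 0, -4.24, 0], [1.0, 4.0, 0, -5.3, 0], [1.2, 4.8, 0, -6.36, 0], [1.4, 5.5, 0, -7.42, 0], [1.6, 6.1, 0, -8.5, 0], [1.8, 6.6, 0, -9.55, 0], [1.92, 7.06, 0, -10.6, 0]],
  ],
)

```text
time: 46.05
tool_pos: [0.4305, -0.0145, 0.4545]
ee_rot: [3.141, 0.0, 1.807]
wrist_force: [-0.2, 0.0, -0.4]
width: 0.0942
finger_force: 0.0
```

Call:
apply_moves(
  moves=[
    [[0, 0, 0.8, 0, 0], [0, 0, 1.6, 0, 0], [0, 0, 1.6, 0, 0]],
  ],
)

```text
time: 46.42
tool_pos: [0.4296, -0.0132, 0.3713]
ee_rot: [-3.135, -0.002, 1.801]
wrist_force: [0.3, -0.5, 0.9]
width: 0.094
finger_force: 0.0
```

```bash
python3 - <<'E'
from h import *
o=telemetry.get_obs();print(o['tool_pos'].round(4),o['ee_rot'].round(3),o['joint_positions'].round(2))
s=shot('scene')
m=mask(s,(0,150,60),(6,255,255))|mask(s,(172,150,60),(180,255,255))
for st,c,b in blobs(m,6):
    if 190<c[0]<320 and 195<c[1]<290: print(st,c)
tip=o['tool_pos']-[0,0,.199]
print('tip px',proj(s,tip), 'clip top px expected', proj(s,[.431,-.0085,.086]))
E
```

```text
[ 0.4296 -0.0132  0.3713] [-3.135e+00 -2.000e-03  1.801e+00] [-0.16 -0.17  1.69 -0.    1.63 -0.39]
[201, 217, 16, 28, 179] [209.3, 231.8]
[266, 216, 14, 27, 300] [272.6, 229.5]
[277, 246, 18, 31, 347] [285.4, 261.5]
tip px [273.85647951 197.48605917] clip top px expected [272.32424465 218.52396473]
```

Call:
apply_moves(
  moves=[
    [[0.06, 0, 0.8, 0, 0], [0.06, 0, 1.6, 0, 0], [0.06, 0, 2.2, 0, 0], [0.06, 0, 2.36, 0, 0], [0.06, 0, 2.36, 0, 0.3], [0.06, 0, 2.36, 0, 0.5], [0.06, 0, 2.36, 0, 0.55]],
  ],
)

```text
time: 47.35
tool_pos: [0.4308, -0.0095, 0.2577]
ee_rot: [3.139, 0.001, 1.804]
wrist_force: [0.2, -0.3, -0.9]
width: 0.0673
finger_force: 0.0
```

Call:
apply_moves(
  moves=[
    [[0, 0, 0, 0, 0.6], [0, 0, 0, 0, 0.65], [0, 0, 0, 0, 0.7], [0, 0, 0, 0, 0.8], [0, 0, 0, 0, 1], [0, 0, 0, 0, 1], [0, 0, 0, 0, 1]],
  ],
)

```text
time: 48.22
tool_pos: [0.4315, -0.0092, 0.2581]
ee_rot: [3.135, 0.001, 1.804]
wrist_force: [2.8, 2.3, 6.3]
width: 0.0294
finger_force: 28.9
```

The clip is squeezed to 29.4 mm at 29 N. I'll lift it and re-measure the tab.

Call:
apply_moves(
  moves=[
    [[0, 0, -0.3, 0, 1], [0, 0, -0.9, 0, 1], [0, 0, -1.6, 0, 1], [0, 0, -2.4, 0, 1], [0, 0, -3.2, 0, 1], [0, 0, -3.2, 0, 1]],
  ],
)

```text
time: 48.98
tool_pos: [0.4302, -0.0095, 0.4195]
ee_rot: [3.137, 0.002, 1.804]
wrist_force: [-0.7, -0.3, -1.2]
width: 0.0278
finger_force: 29.8
```

```bash
python3 - <<'E'
from h import *
o=telemetry.get_obs();print(o['tool_pos'].round(4),o['ee_rot'].round(3),o['width'])
t=shot('top');s=shot('scene')
for n,q in(('t',t),('s',s)):
    sat=hsv(q)
    m=mask(q,(20,130,90),(36,255,255))
    for st,c,b in blobs(m,40):
        if 320<c[0]<400 and 190<c[1]<260:
            y,x=np.nonzero(b); print(n,st,c,quad(b,1.2))
            tops=[(u,y[x==u].min()) for u in range(x.min(),x.max()+1)];print([int(v) for _,v in tops])
m=mask(s,(0,150,60),(6,255,255))|mask(s,(172,150,60),(180,255,255))
for st,c,b in blobs(m,40):
    if 190<c[0]<340 and 150<c[1]<290: print(st,c)
print('pivot px',proj(s,[.4315,-.0092,o['tool_pos'][2]-.216]))
i=np.array(s['image']).astype(int)
print('scene col 352 rows 218-232',i[218:232,352].tolist())
j=np.array(t['image']).astype(int)
print('top col 338',j[196:216,338].tolist())
E
```

```text
[ 0.4302 -0.0095  0.4195] [3.137e+00 2.000e-03 1.804e+00] 0.027795366942613094
t [328, 201, 21, 13, 236] [337.4, 206.8] [[348, 202], [344, 213], [331, 213], [328, 211], [328, 202]]
[202, 202, 202, 202, 202, 201, 201, 201, 201, 201, 201, 201, 201, 201, 201, 201, 201, 201, 201, 201, 202]
s [339, 221, 26, 25, 393] [349.7, 232.2] [[341, 221], [364, 229], [357, 245], [339, 238]]
[231, 225, 221, 221, 221, 221, 222, 222, 222, 223, 223, 224, 224, 224, 225, 225, 225, 226, 226, 226, 227, 227, 228, 228, 228, 229]
[302, 175, 19, 23, 362] [310.9, 185.9]
[266, 177, 17, 29, 286] [273.9, 194.0]
[201, 217, 16, 28, 178] [209.4, 231.9]
[277, 246, 18, 31, 345] [285.4, 261.5]
pivot px [273.22943208 188.52128941]
scene col 352 rows 218-232 [[139, 27, 21], [121, 27, 27], [110, 26, 22], [110, 24, 19], [110, 25, 23], [105, 21, 16], [240, 209, 67], [254, 249, 60], [225, 198, 32], [152, 117, 16], [159, 123, 29], [158, 124, 24], [156, 121, 25], [157, 123, 24]]
top col 338 [[110, 22, 18], [115, 35, 31], [149, 103, 86], [211, 181, 151], [235, 214, 159], [251, 239, 115], [253, 248, 53], [217, 190, 20], [159, 121, 17], [162, 121, 12], [166, 124, 14], [168, 126, 14], [168, 127, 17], [168, 125, 15], [167, 125, 11], [168, 127, 14], [168, 125, 16], [160, 126, 54], [119, 119, 116], [72, 106, 154]]
```

```bash
python3 - <<'E'
from h import *
t=shot('top');s=shot('scene')
print(tri(t,(338.1,201.9),s,(352.4,225.3)),onz(t,338.1,201.9,.115).round(4),onz(s,352.4,225.3,.115).round(4))
print('ends',onz(t,328,202.3,.115).round(4),onz(t,348.2,202,.115).round(4),onz(s,341,221.6,.115).round(4),onz(s,363.8,229.3,.115).round(4))
E
```

```text
(array([ 0.502, -0.258,  0.109]), np.float64(0.0002)) [ 0.4974 -0.2562  0.115 ] [ 0.4942 -0.2594  0.115 ]
ends [ 0.4982 -0.2172  0.115 ] [ 0.4941 -0.2948  0.115 ] [ 0.4938 -0.2216  0.115 ] [ 0.4931 -0.2968  0.115 ]
```

Call:
apply_moves(
  moves=[
    [[-0.7, 0.1, -0.3, 0.3, 1], [-1.5, 0.3, -0.4, 0.6, 1], [-2.4, 0.5, -0.4, 0.9, 1], [-3.3, 0.5, -0.4, 1.2, 1], [-4.2, 0.4, -0.4, 1.51, 1], [-4.9, 0.2, -0.4, 1.51, 1], [-5.14, 0.13, -0.4, 1.51, 1], [-5.14, 0.13, -0.4, 1.51, 1], [-5.14, 0.13, -0.4, 1.51, 1]],
  ],
)

```text
time: 50.3
tool_pos: [0.4959, -0.2568, 0.4359]
ee_rot: [-3.141, -0.001, 1.542]
wrist_force: [-0.1, -0.8, -1.0]
width: 0.0276
finger_force: 29.9
```

```bash
python3 - <<'E'
from h import *
o=telemetry.get_obs();print(o['tool_pos'].round(4),o['ee_rot'].round(3),o['width'])
t=shot('top');s=shot('scene')
p=o['tool_pos']
print('pred pivot',proj(s,p-[0,0,.216]),proj(t,p-[0,0,.216]),'jaw bottom',proj(s,p-[0,0,.256]),proj(t,p-[0,0,.256]))
for n,q in(('t',t),('s',s)):
    i=np.array(q['image']).astype(int)
    m=mask(q,(0,150,60),(6,255,255))|mask(q,(172,150,60),(180,255,255))
    u,v=proj(q,p-[0,0,.216]).astype(int)
    print(n,u,v)
    for r in range(v-14,v+22,1): print(r,''.join('#' if m[r,c] else ('y' if i[r,c,0]>130 and i[r,c,1]>100 and i[r,c,2]<80 else '.') for c in range(u-20,u+22)))
E
```

```text
[ 0.4959 -0.2568  0.4359] [-3.141e+00 -1.000e-03  1.542e+00] 0.02756707507840135
pred pivot [356.60644305 196.99040929] [341.77620639 184.30310735] jaw bottom [354.71224789 207.90950087] [340.41276573 191.3284709 ]
t 341 184
170 .........................................#
171 .................##......................#
172 ................###.....................##
173 ................###.....................##
174 ...............####......................#
175 ...............###.......................#
176 ..............####.......................#
177 .............#####......................##
178 ............######.....................###
179 ............######.....................###
180 ............######.....................###
181 ...............####...................####
182 ................###........###############
183 ...............####.......################
184 ...............#..#.......###############.
185 ..............##..#.......################
186 .........#######..########################
187 .........#################################
188 ........#################
[... 1818 characters left out ...]
........##################################
204 ........##################################
205 ........#####################.############
206 ........###################.##############
207 ........###################..#############
208 ........##################...#############
209 ........##################......##########
210 ........#.###############...........######
211 ........#################.............####
212 ........#################.............####
213 .......##################.............####
214 .......######################.........####
215 .......##########################.....####
216 .......############################..#####
217 .......###################################
```

Tool is over the tab at (0.496, −0.257) and square to it, so I'll lower slowly with force checks.

Call:
apply_moves(
  moves=[
    [[0, 0, 0.5, 0, 1], [0, 0, 1.0, 0, 1], [0, 0, 1.3, 0, 1], [0, 0, 1.3, 0, 1], [0, 0, 1.4, 0, 1], [0, 0, 1.4, 0, 1]],
  ],
)

```text
time: 51.15
tool_pos: [0.496, -0.2579, 0.3669]
ee_rot: [3.141, 0.001, 1.54]
wrist_force: [0.6, -0.2, -1.6]
width: 0.0275
finger_force: 29.9
```

Call:
apply_moves(
  moves=[
    [[0, 0, 0.12, 0, 1], [0, 0, 0.26, 0, 1], [0, 0, 0.26, 0, 1]],
  ],
)

```text
time: 51.52
tool_pos: [0.4957, -0.2579, 0.352]
ee_rot: [-3.14, -0.001, 1.54]
wrist_force: [0.6, 0.8, -0.7]
width: 0.0273
finger_force: 29.9
```

Call:
apply_moves(
  moves=[
    [[0, 0, 0.06, 0, 1], [0, 0, 0.06, 0, 0.6], [0, 0, 0.06, 0, 0.5], [0, 0, 0.06, 0, 0.3], [0, 0, 0.06, 0, 0], [0, 0, 0.06, 0, 0], [0, 0, 0.06, 0, 0], [0, 0, 0.06, 0, 0]],
  ],
)

```text
time: 52.52
tool_pos: [0.4959, -0.2579, 0.3502]
ee_rot: [3.142, -0.0, 1.54]
wrist_force: [0.2, -0.1, -0.5]
width: 0.0922
finger_force: 0.0
```

Call:
apply_moves(
  moves=[
    [[0, 0, -0.5, 0, 0], [0, 0, -1.2, 0, 0], [0, 0, -2.2, 0, 0], [1.2, -0.3, -2.6, 0, 0], [2.4, -0.6, -2.6, 0, 0], [3.6, -0.9, -2.6, 0, 0], [4.8, -1.2, -2.6, 0, 0], [6.0, -1.5, -2.6, 0, 0], [7.2, -1.5, -2.6, 0, 0], [7.2, -1.5, -2.6, 0, 0]],
  ],
)

```text
time: 53.78
tool_pos: [0.4311, 0.1076, 0.4803]
ee_rot: [3.141, -0.001, 1.548]
wrist_force: [-0.3, -0.2, 0.5]
width: 0.094
finger_force: 0.0
```

```bash
python3 - <<'E'
from h import *
o=telemetry.get_obs();print(o['tool_pos'].round(4),o['ee_rot'].round(3),o['width'],o['qvel'].round(3))
t=shot('top','tf.png');s=shot('scene','sf.png')
for n,q in(('t',t),('s',s)):
    i=np.array(q['image']).astype(int)
    m=mask(q,(0,150,60),(6,255,255))|mask(q,(172,150,60),(180,255,255))
    u,v=proj(q,[.496,-.258,.133]).astype(int)
    print(n,u,v,'plate tops',proj(q,[.484,-.258,.175]),proj(q,[.508,-.258,.175]),'jaw bot',proj(q,[.490,-.258,.093]))
    for r in range(v-18,v+24,1): print(r,''.join('#' if m[r,c] else ('y' if i[r,c,0]>130 and i[r,c,1]>100 and i[r,c,2]<80 else '.') for c in range(u-20,u+22)))
    for st,c,b in blobs(m,6):
        if 190<c[0]<390 and 150<c[1]<290 and st[4]<45: print(n,'red',st,c,onz(q,*c,.13).round(3))
E
```

```text
[0.4311 0.1076 0.4803] [ 3.141e+00 -1.000e-03  1.548e+00] 0.09399569215418209 [-0.085  0.001  0.005 -0.045  0.004 -0.032]
t 339 199 plate tops [341.11489611 194.6298763 ] [340.04001325 189.68185987] jaw bot [338.18974327 206.90316296]
181 #############.##.........#################
182 #######..................#################
183 ######...................#################
184 ######..................##################
185 #######..........#########################
186 ##########################################
187 ##########################################
188 ##########################################
189 ##########################################
190 ##########################################
191 ##########################################
192 ##########################################
193 ##########################################
194 ##########################################
195 ##########################################
196 ##########################################
197 ###############..#################........
198 ##############....########................
199 ...............
[... 2939 characters left out ...]
#######yyy.......######
235 .......yyyyyyyyyyy...####.yy.........#####
236 .......yyyyyyyyyyyyy.....yyy.........#####
237 .......yyyyyyyyyyyyyyyy.yyyy.......y.#####
238 .......yyyyyyyyyyyyyyyyyyy..y.....y...####
239 .........yyyyyyyyyyyyyyyyy...yyyyy.......#
240 .............yyyyyyyyyyyyy................
241 ...............yyyyyyyyyyy.........#......
242 ..................yyyyyyyy..##....##......
243 .....................yyyyy..########......
s red [198, 180, 7, 5, 30] [201.2, 182.0] [0.438 0.284 0.13 ]
s red [228, 188, 7, 7, 28] [231.5, 191.2] [0.444 0.159 0.13 ]
s red [319, 227, 9, 6, 31] [323.6, 229.4] [ 0.412 -0.196  0.13 ]
s red [360, 241, 8, 6, 29] [363.4, 243.7] [ 0.409 -0.321  0.13 ]
```

The clip's jaw covers the tab's front face from its top edge to about 25 mm down, centred and upright. All four bands are unchanged and the arm is clear. Handing in.

Call:
apply_moves(
  moves=[
    [[0, 0, 0, 0, 0], [0, 0, 0, 0, 0], [0, 0, 0, 0, 0], [0, 0, 0, 0, 0]],
  ],
)

```text
time: 54.38
tool_pos: [0.432, 0.1036, 0.4802]
ee_rot: [-3.142, 0.0, 1.539]
wrist_force: [-0.2, -0.5, -0.6]
width: 0.094
finger_force: 0.0
```

```bash
python3 -c "
from bench import ticket
print(ticket.close_job())"
```

```text
the job is handed in; nothing more can be done
None
```

I handed the job in with two loose mallets in the blue tray, two sound ones in the green tray and the red clip on the blue tray's tab; the hand-in gave no verdict, one loose mallet slipped in the blue tray and had to be reset, and the final state was checked from image measurements only.

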